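Shut, pin and squeeze a hinged clay-cup mould

ROBOT

A 6-joint arm with a two-finger parallel gripper is mounted at the origin on the work surface. World frame = base frame: x ahead of the robot, y to its left, z up, the work surface at z = 0. Lengths are in m, angles in rad, forces in N, time in s.
With the tool pointing down it reaches from about 0.425 to 1.125 m from the base axis. Payload 14.9 kg.
Tool frame: the origin (TCP) lies midway between the tips of the shut fingers; the grasp point (between the pads) lies behind it (grip_point_offset is the z of the grasp point in the tool frame, in m); z points along the fingers, y is the direction in which the jaws open and shut (so a half turn about z gives the same grasp; the last joint's range is limited). The gripper opens to 91 mm and grips with 3 to 60 N. Pads are 32 mm wide; open, the fingers measure 118 mm over their backs; the gripper's body (76 mm by 178 mm) begins 60 mm behind the grasp point.
Start: joints at [1.124, 0.379, 1.734, -0, 1.028, -0.033], TCP at [0.281, 0.641, 0.178] pointing down, gripper open.
Joint ranges: [-2.77, 2.77], [-0.74, 2.19], [0, 2.66], [-1.06, 4.2], [0.31, 2.87], [-3.08, 3.08]. Speed limits (rad/s): [1.89, 1.89, 2.39, 3.14, 3.14, 3.14].

INTERFACE

Orientations are given as a unit quaternion [w, x, y, z].
In Python, from rig import * gives the robot as it stands. The module is installed in compiled form; this text tells all that it offers.
- The arm moves only by the tool jog_arm, never from a script. Its argument "series" is a list of rows, each an object with "linear": the shift along the tool's x, y, z in units of 40 mm (1.0 is 40 mm), a list of three; "yaw": the turn about the tool's z in units of 8 degrees (1.0 is 8 degrees). In form: [{"linear": [x, y, z], "yaw": yaw}, ...]. A call has 1 to 12 rows; each row is the pose to reach, as a shift and turn from the pose commanded when the call began, along the tool's axes at that moment; what a row does not reach only later rows make up. A row lasts 1/10 s, in which the tool goes at most 50 mm and 8.59 degrees, less where a joint would pass 70% of its speed; a pose out of reach is approached as far as the arm can. A call with a gripper value outside its range is refused whole. "fingers" is the finger opening in mm, from 0 to 91.2, set as the call begins (left out, the last holds). The fingers move at their own pace and stop on an object; the grip force is fixed at half the most. Time passes only in rows, so rows that repeat a pose let the fingers close. It gives the time, the measured TCP pose, the force and the opening at its end, in the units of the state.
- sense(): the state, without advancing time (a new reading comes with each control period).
- camera(name): name is "side" or "top"; returns a dict with "img" (480x640x3 uint8, blue, green, red), "K" (3x3 intrinsics, pixels), "k1" (the pictures are not rectified: a ray, as slopes to the right and down, at radius r is drawn at 1 + k1 r^2 times it, then the intrinsics apply), "view" (4x4, takes a point from world to camera coordinates). Camera axes: x right, y down, z forward; pixel columns grow to the right and rows downward; lengths in m; the calibration is good to about 2 mm. A picture is of the moment at which its call begins. There is no depth.
- job_done(): hands the job in, once; it reports no verdict.
The state is a dict: "time_s": time; "joint_positions": joint angles; "qd": joint speeds; "effort": joint torques, N m; "position": TCP position; "tool_rot": TCP orientation; "force": force on the tool from outside, world axes, zero at the start; "ft_torque": the same for the moment, N m; "width": opening from 0.0 (shut) to 1.0 (fully open).
Only numpy, scipy, OpenCV 4.12 (cv2) and the standard library are available. Lean on these libraries where they do the work, as an engineer would, in place of code of your own. Each camera call takes 0.05 s, during which the arm holds its last target.

TASK

Get the split mould ready for filling: swing its open half shut against the fixed half, take the steel locking pin from the tool block and push it down through the lined-up eyes until its head sits fully home on the top eye. The rubber strip in the seam still holds the halves a little apart, so then pinch the two flanges together between the fingers until the seam is tight, and finish while holding them squeezed shut, with the pin in place and let go of. Leave the other tools, the clay cups and the bowl undisturbed.

Things in the scene. Friction and masses are not known exactly. Their poses are not given: they have to be found in the camera images.
- mould: Base plate of the split mould, dark steel, 170 x 150 x 10 mm, bolted down. Two plaster half-cylinders in steel shells stand on it, meeting in an upright seam. Origin: centre of the plate's underside, on the bench, on the closed cylinder's axis. x points from the eyes to the hinge along the seam, z up; the fixed half lies at +y of the seam, the swinging half at -y.
- fixed_half: The fixed half. Same origin and axes as the mould. The shut halves make a cylinder of 106 mm diameter (117 mm over straps), its top 112 mm above the bench. Three lugs (53 x 28 mm, 10 mm thick, upright 12 mm hole) overlap when shut: top (48 to 58 mm above the bench) and bottom (24 to 34 mm) on the fixed half, middle (36 to 46 mm) on the swinging half.
- hinge_leaf (a joint): Angle of the swinging half about the upright hinge, rad: 0 = resting on the rubber strip in the seam, when it is still 0.013 rad ajar (2.5 mm at the eyes); grows as it opens (counter-clockwise from above), to 1.2. It stays where left (friction 0.15 N m). The strip's yield is not in this reading: about 5 N at the flange squeezes the seam tight, and let go it springs back ajar.
- swing_half: The swinging half, alike but for its one lug. Origin on the hinge axis at bench height, 64 mm from the mould's origin along its +x; axes as the mould's when the seam is tight, turned by the opening angle otherwise. Once pinned but not squeezed it stands some 0.01 rad ajar.
- hinge_axis (a point): Point on the upright hinge axis, 62 mm above the bench, 64 mm from the mould's origin along its +x. Fixed. Axes as the mould's.
- eye_mouth (a point): Centre of the mouth of the top eye (12 mm hole), on its upper face, 58 mm above the bench, 125 mm from the mould's origin along its -x. Axes as the mould's. The lugs run from 86 to 139 mm from the mould's origin along -x.
- fixed_flange (a point): Pinching place on the outer face of the fixed half's flange: 90 mm above the bench, 73 mm from the mould's origin along -x, 8 mm to the +y side of the seam. Axes as the mould's. Each half has such an upright steel flange, 8 mm thick, from its shell out to 94 mm along -x and 14 to 110 mm above the bench; shut, both together are 16 mm thick.
- swing_flange (a point): The same place on the outer face of the swinging half's flange, 137 mm from the hinge axis; it moves with the half. Its axes are the mould's when shut (-y is outwards from the flange).
- pin_head (a point): Centre, half-way up, of the locking pin's plain steel cylindrical head, 20 mm wide and 48 mm tall; z up along the pin. Under the head a shank 10 mm wide and 50 mm long, its last 12 mm tapered to 4 mm. Pin 98 to 196 g, standing in a hole of the tool block with its head on the block. Seated in the mould, this point is 24 mm above the eye's mouth.
- tool_block: Wooden tool block 60 x 210 x 60 mm, fixed, origin under its centre, x across its short side, y along its long side. Three holes 12 mm wide, 54 mm deep in its top, at its middle and 70 mm to either side along y, hold the pin, a trimming loop and a modelling knife, in any order.
- trimming_loop: Bystander: wooden tool with a wire loop, standing in the tool block, its top about 64 mm above the block. Origin at its foot.
- modelling_knife: Bystander: wooden tool with a flat wooden blade, standing in the tool block, its top about 66 mm above the block. Origin at its foot.
- clay_cup0: Bystander: raw clay cup, waisted, 54 mm wide at the rim and 72 mm tall, on a 16 mm thick ware board. Origin at its foot.
- clay_cup1: Bystander: the other raw clay cup, alike.
- clay_bowl: Bystander: raw clay bowl, 124 mm wide and 55 mm tall, on the bench. Origin at its foot.

How it is judged:
By the outcome, as a careful person would: the job done as asked, in the order asked, and still so for the second after the job is handed in, while the arm keeps its last pose, push and grip.
It also fails if it takes over 72 s, if anything falls off the work surface, if the arm or the gripper's body presses on something with over 40 N, if the wrist force passes 120 N, or if a joint passes its speed limit or range.

## Working session

There is one attempt and no reset: what is moved stays moved. The work goes in short steps, Python scripts to look and compute and a tool call to move; the robot and the scene stay as the last step left them, time stands still between calls to the robot, and variables do not carry over. Pictures are saved under pics/ and viewed, and the job is handed in when it is done.

Besides the shell and the picture viewer there is one more tool, called after "Request:" by a JSON object that holds its "method" and its "body", one argument or row to a line. jog_arm: Moves the arm, as the interface text tells. Its arguments: {"type":"object","properties":{"series":{"type":"array"},"fingers":{"type":"number"}},"required":["series"]}

```bash
mkdir -p pics
python3 - <<'E'
from rig import *
import cv2,numpy as np
s=sense(); print(s)
for n in("side","top"):
    c=camera(n); cv2.imwrite(f"pics/{n}0.png",c["img"]); print(n,c["K"],c["k1"],np.round(c["view"],4).tolist())
E
```

```text
{'time_s': 0.0, 'joint_positions': array([ 1.12366882e+00,  3.79433823e-01,  1.73478924e+00, -1.02792158e-05,
        1.02848692e+00, -3.33013296e-02]), 'qd': array([-0.000594  ,  0.00055975,  0.00096758,  0.00021425,  0.00174292,
       -0.00095118]), 'effort': array([-6.03244698e-03, -7.63705301e+01, -4.34350204e+01,  6.48005074e-02,
        4.24918765e-02, -3.44716648e-05]), 'position': array([0.28129805, 0.6405096 , 0.17766642]), 'tool_rot': array([-1.28637567e-04,  2.05437184e-01,  9.78670144e-01, -5.43668613e-04]), 'force': array([-0.02535348, -0.02966392, -0.40022801]), 'ft_torque': array([ 0.0404576 , -0.01734865,  0.07067438]), 'width': 0.9991059301916002}
side [[453.17531577   0.         318.62263056]
 [  0.         453.17531577 236.00900132]
 [  0.           0.           1.        ]] 0.007787196107884156 [[0.783, -0.6221, 0.0008, -0.4591], [-0.3833, -0.4834, -0.787, 0.2684], [0.4899, 0.6159, -0.6169, 0.9325], [0.0, 0.0, 0.0, 1.0]]
top [[492.44758446   0.         320.63722913]
 [  0.         492.44758446 242.49106605]
 [  0.           0.           1.        ]] -0.026522809887521214 [[-0.0054, -0.9999, 0.01, -0.0496], [-0.9873, 0.0038, -0.1587, 0.5889], [0.1586, -0.0107, -0.9873, 1.3172], [0.0, 0.0, 0.0, 1.0]]
```

View pics/side0.png

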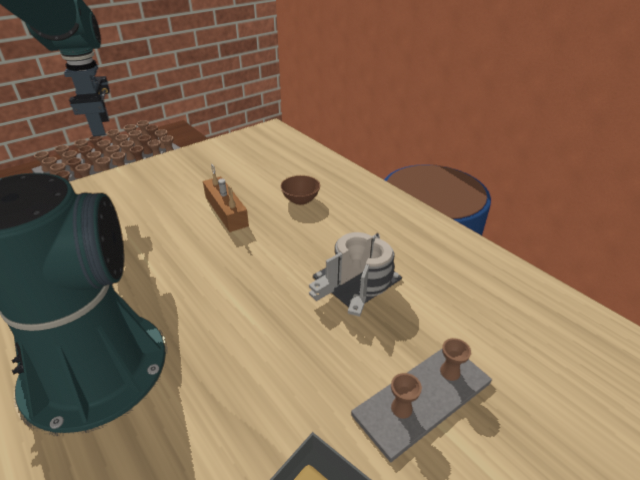

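View pics/top0.png

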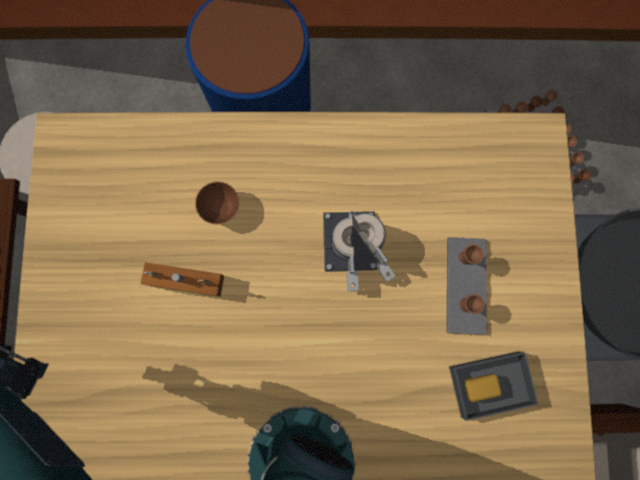

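```bash
cat > h.py <<'E'
from rig import *
import cv2,numpy as np
def undist(c,uv):
    K=c["K"];D=np.array([c["k1"],0,0,0,0.])
    return cv2.undistortPoints(np.array(uv,float).reshape(-1,1,2),K,D).reshape(-1,2)
def ray(c,uv):
    n=undist(c,uv);V=np.array(c["view"]);R=V[:3,:3];t=V[:3,3]
    d=np.c_[n,np.ones(len(n))]@R; return -R.T@t,d
def onz(c,uv,z):
    o,d=ray(c,uv); z=np.asarray(z,float); return o+d*((z-o[2])/d[:,2])[:,None]
def proj(c,P):
    V=np.array(c["view"]);r,_=cv2.Rodrigues(V[:3,:3])
    return cv2.projectPoints(np.array(P,float).reshape(-1,1,3),r,V[:3,3],c["K"],np.array([c["k1"],0,0,0,0.]))[0].reshape(-1,2)
def tri(cs,uvs):
    A=np.zeros((3,3));b=np.zeros(3)
    for c,uv in zip(cs,uvs):
        o,d=ray(c,[uv]);d=d[0]/np.linalg.norm(d[0]);M=np.eye(3)-np.outer(d,d);A+=M;b+=M@o
    return np.linalg.solve(A,b)
def crop(c,name,x0,y0,x1,y1,f):
    im=cv2.resize(c["img"][y0:y1,x0:x1],None,fx=f,fy=f,interpolation=cv2.INTER_CUBIC)
    cv2.imwrite("pics/"+name,im)
E
python3 - <<'E'
from h import *
c=camera("top");crop(c,"t1.png",310,200,410,300,6);crop(c,"t2.png",130,250,270,310,5)
c=camera("side");crop(c,"s1.png",300,225,410,315,7);crop(c,"s2.png",190,155,260,235,7)
E
```

```text
(no output)
```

View pics/t1.png

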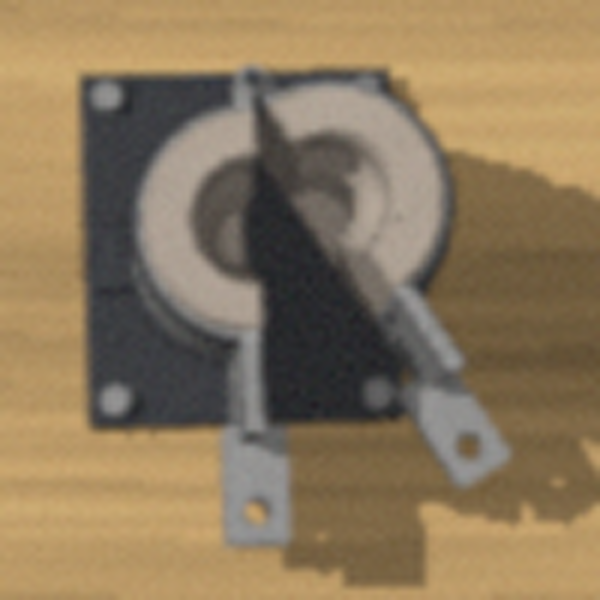

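View pics/t2.png

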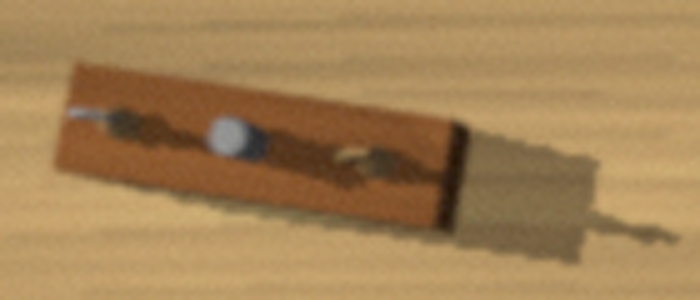

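View pics/s1.png

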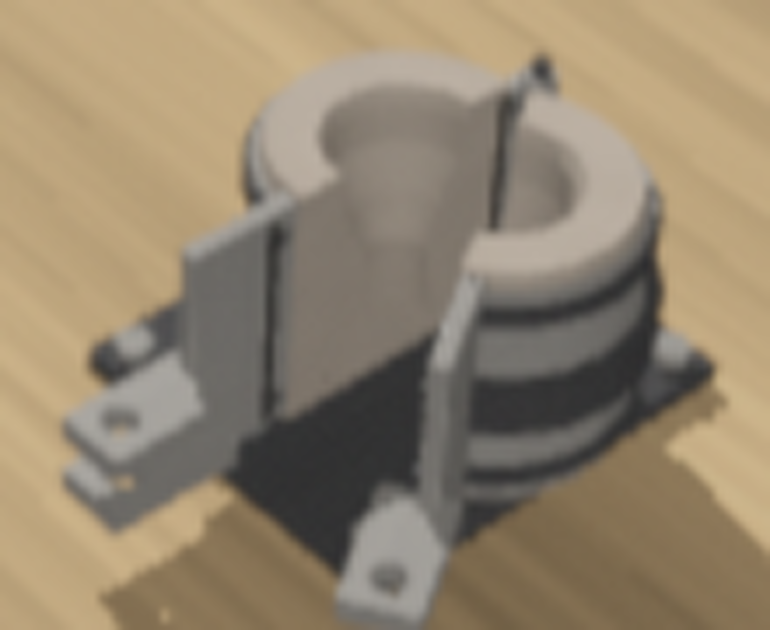

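View pics/s2.png

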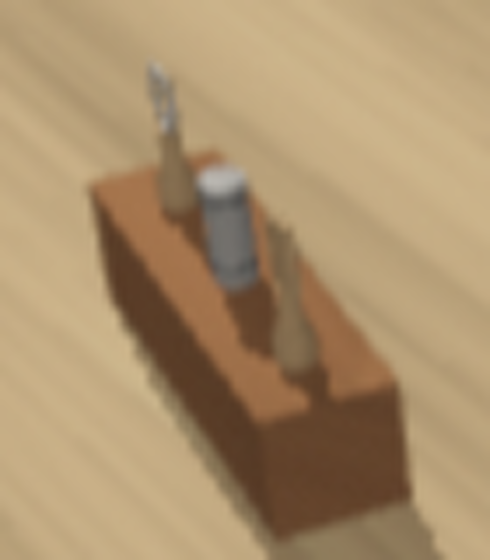

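Run:
```python
from h import *
ct=camera("top");cs=camera("side")
def un(p,x0,y0,f): p=np.array(p,float); return (p+.5)/f-.5+np.array([x0,y0])
T=lambda *p: un(p,310,200,6); S=lambda *p: un(p,300,225,7)
T2=lambda *p: un(p,130,250,5); S2=lambda *p: un(p,190,155,7)
print("plate corners TL TR BL",onz(ct,T((83,76),(388,70),(92,428)),.010).round(4).tolist())
print("bolts",onz(ct,T((106,97),(115,399)),.013).round(4).tolist())
print("eye top/side",onz(ct,T((257,511)),.056).round(4),onz(cs,S((120,420)),.056).round(4))
print("lug corners",onz(ct,T((224,546),(291,544)),.058).round(4).tolist())
print("swing eye",onz(ct,T((469,446)),.044).round(4),onz(cs,S((388,577)),.044).round(4))
print("lug swing corners",onz(ct,T((464,487),(509,455)),.046).round(4).tolist())
print("swing flange top outer end",onz(ct,T((463,358),(437,372)),.110).round(4).tolist())
print("pin head top t/s",onz(ct,T2((229,138)),.108).round(4),onz(cs,S2((222,180)),.108).round(4),tri([ct,cs],[T2((229,138))[0],S2((222,180))[0]]))
bc=onz(ct,T2((77,64),(462,124),(55,169),(440,230)),.060);print("block corners",bc.round(4).tolist(),bc.mean(0))
print("block s",onz(cs,S2((92,188),(217,152),(265,418),(397,380)),.06).round(4).tolist())
print("loop top",tri([ct,cs],[T2((72,113))[0],S2((153,68))[0]]), "knife",tri([ct,cs],[T2((343,157))[0],S2((277,226))[0]]))
```

```text
plate corners TL TR BL [[0.6827, -0.0612, 0.01], [0.6852, -0.2077, 0.01], [0.5134, -0.0643, 0.01]]
bolts [[0.6718, -0.072, 0.013], [0.5267, -0.0752, 0.013]]
eye top/side [[ 0.4706 -0.1379  0.056 ]] [[ 0.4698 -0.1396  0.056 ]]
lug corners [[0.4548, -0.1226, 0.058], [0.4555, -0.1529, 0.058]]
swing eye [[ 0.5008 -0.2367  0.044 ]] [[ 0.5    -0.2381  0.044 ]]
lug swing corners [[0.4818, -0.2336, 0.046], [0.4964, -0.2547, 0.046]]
swing flange top outer end [[0.5333, -0.2254, 0.11], [0.5271, -0.2138, 0.11]]
pin head top t/s [[0.4885 0.3287 0.108 ]] [[0.4868 0.325  0.108 ]] [0.48875124 0.32944538 0.10514909]
block corners [[0.5335, 0.427, 0.06], [0.4999, 0.216, 0.06], [0.4763, 0.4361, 0.06], [0.4427, 0.2264, 0.06]] [0.48809415 0.32640798 0.06      ]
block s [[0.4729, 0.4289, 0.06], [0.5308, 0.4223, 0.06], [0.4455, 0.2285, 0.06], [0.5002, 0.2188, 0.06]]
loop top [0.50081866 0.40774575 0.11903176] knife [0.4786179  0.26572572 0.11782185]
```

```bash
cat >> h.py <<'E'
from scipy.spatial.transform import Rotation as Ro
def alpha(s=None):
    q=(s or sense())["tool_rot"]; R=Ro.from_quat(q,scalar_first=True).as_matrix(); return np.degrees(np.arctan2(R[1,1],R[0,1])),R
def rows(tgts,ref=None):
    """targets (x,y,z,alpha deg) -> units"""
    s=sense(); a,R=alpha(s); p=s["position"]
    if ref is not None: p=np.array(ref)
    for t in tgts:
        l=R.T@(np.array(t[:3])-p)/.04; y=-((t[3]-a+180)%360-180)/8
        print(np.round(l,2).tolist(),round(y,2))
def st():
    s=sense();print(round(s["time_s"],2),s["position"].round(4),round(alpha(s)[0],2),"F",s["force"].round(2),"w",round(s["width"]*91.2,1),"q",s["joint_positions"].round(2))
TH=.0175; O=np.array([.597,-.1366])
def rot(a): return np.array([[np.cos(a),-np.sin(a)],[np.sin(a),np.cos(a)]])
def mp(x,y): return O+rot(TH)@[x,y]
H=mp(.064,0)
def sw(phi,x,y): return H+rot(TH+phi)@[x,y]
E
python3 - <<'E'
from h import *
import rig; print([n for n in dir(rig) if not n.startswith('_')]); print(getattr(rig,'grip_point_offset',None))
p=sw(.56,-.140,-.05); print(p)
rows([(.52,.25,.24,100),(*p,.22,122)])
E
```

```text
['IKError', 'camera', 'grip_point_offset', 'job_done', 'sense']
-0.0188
[ 0.57099054 -0.25380191]
[-9.39, -6.55, -1.54] -4.21
[-15.62, -17.57, -1.04] -6.96
```

Request:
{"method": "jog_arm", "body": {
  "series": [
    {"linear":[-1.5,-1,-1.5],"yaw":-0.7},
    {"linear":[-2.5,-1.8,-1.54],"yaw":-1.4},
    {"linear":[-3.5,-2.5,-1.54],"yaw":-2.1},
    {"linear":[-4.5,-3.2,-1.54],"yaw":-2.8},
    {"linear":[-5.5,-3.9,-1.54],"yaw":-3.5},
    {"linear":[-6.5,-4.6,-1.54],"yaw":-4},
    {"linear":[-7.5,-5.4,-1.54],"yaw":-4.2},
    {"linear":[-8.4,-6.2,-1.54],"yaw":-4.2},
    {"linear":[-9.2,-7.1,-1.54],"yaw":-4.2},
    {"linear":[-9.8,-8.0,-1.5],"yaw":-4.5},
    {"linear":[-10.4,-8.9,-1.4],"yaw":-4.8},
    {"linear":[-10.9,-9.8,-1.3],"yaw":-5.1}
  ],
  "fingers": 0
}}

```text
time_s: 1.5
position: [0.5225, 0.1131, 0.2314]
tool_rot: [0.0, -0.149, 0.989, -0.0]
force: [0.5, 0.4, -0.2]
width: 0.006
```

Run:
```python
from h import *
st()
p=sw(.56,-.140,-.05)
rows([(*p,.22,122),(*p,.074,122)])
```

```text
1.5 [0.5225 0.1131 0.2314] 107.19 F [ 0.45  0.42 -0.16] w 0.6 q [ 0.17  0.05  2.03 -0.    1.06 -1.7 ]
[1.55, -9.12, 0.28] -1.85
[1.56, -9.12, 3.93] -1.85
```

Request:
{"method": "jog_arm", "body": {
  "series": [
    {"linear":[0.15,-0.9,0],"yaw":-0.2},
    {"linear":[0.3,-1.8,0],"yaw":-0.4},
    {"linear":[0.45,-2.7,0],"yaw":-0.6},
    {"linear":[0.6,-3.6,0],"yaw":-0.8},
    {"linear":[0.75,-4.5,0],"yaw":-1.0},
    {"linear":[0.9,-5.4,0],"yaw":-1.2},
    {"linear":[1.05,-6.3,0.1],"yaw":-1.4},
    {"linear":[1.2,-7.2,0.2],"yaw":-1.6},
    {"linear":[1.4,-8.2,0.3],"yaw":-1.85},
    {"linear":[1.55,-9.12,0.3],"yaw":-1.85},
    {"linear":[1.55,-9.12,0.3],"yaw":-1.85}
  ]
}}

```text
time_s: 2.6
position: [0.5702, -0.2554, 0.2189]
tool_rot: [0.0, -0.273, 0.962, -0.0]
force: [-0.9, 0.3, 0.2]
width: 0.004
```

Run:
```python
from h import *
st()
p=sw(.56,-.140,-.05)
rows([(*p,.074,122)])
c=camera("top");crop(c,"t3.png",290,180,430,300,5)
c=camera("side");crop(c,"s3.png",270,180,420,315,5)
```

```text
2.6 [ 0.5702 -0.2554  0.2189] 121.73 F [-0.86  0.35  0.18] w 0.4 q [-0.46  0.22  1.87 -0.    1.06 -2.58]
[-0.04, 0.03, 3.62] -0.03
```

View pics/t3.png

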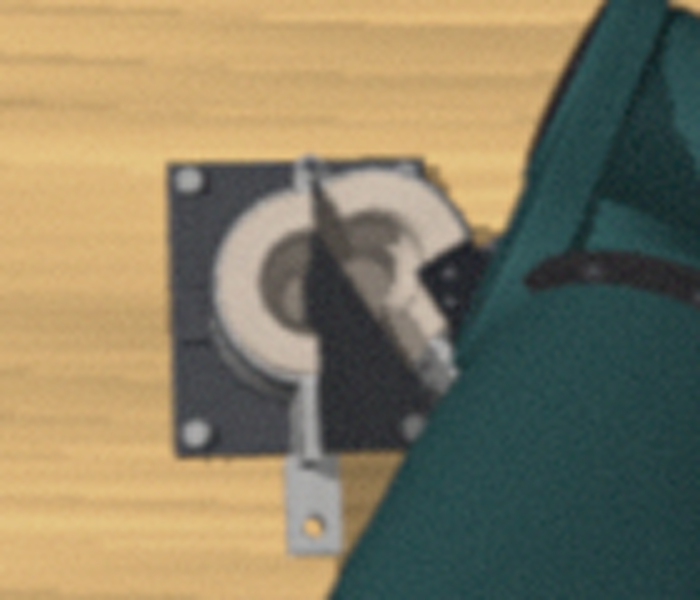

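View pics/s3.png

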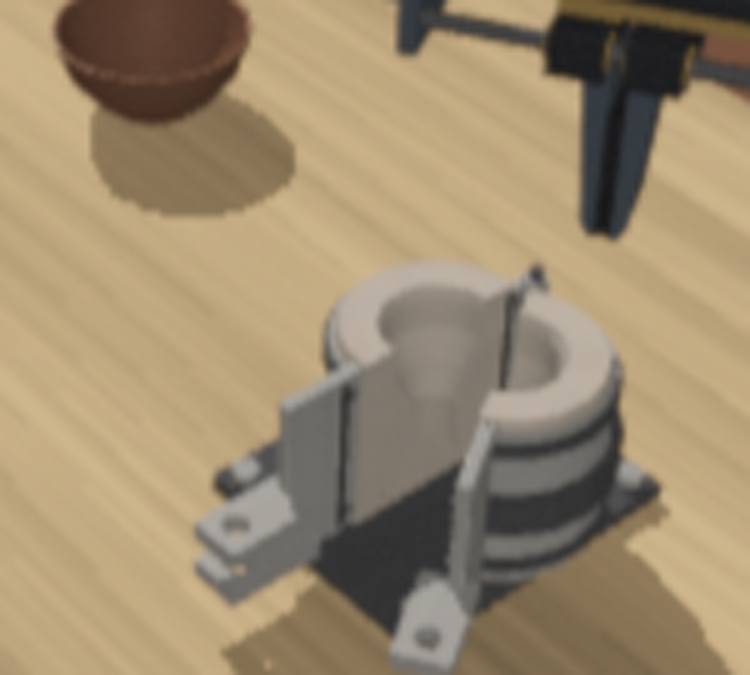

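Request:
{"method": "jog_arm", "body": {
  "series": [
    {"linear":[0,0,1],"yaw":0},
    {"linear":[0,0,2],"yaw":0},
    {"linear":[0,0,3],"yaw":0},
    {"linear":[0,0,3.6],"yaw":0},
    {"linear":[0,0,3.6],"yaw":0}
  ]
}}

```text
time_s: 3.2
position: [0.5678, -0.2496, 0.072]
tool_rot: [-0.002, -0.275, 0.961, 0.002]
force: [-0.3, -0.8, 0.1]
width: 0.005
```

Run:
```python
from h import *
st()
c=camera("side");crop(c,"s4.png",270,180,420,315,5)
p=sense()["position"]; u=proj(c,[p])[0]; print("tcp in crop",(u-[270,180])*5)
rows([(*sw(f,-.140,-.022),.074,91+np.degrees(f)) for f in (.56,.5,.45,.4,.35,.3,.25,.2,.15,.1,.05)])
```

```text
3.2 [ 0.5678 -0.2496  0.072 ] 121.95 F [-0.35 -0.81  0.07] w 0.5 q [-0.45  0.4   1.94  0.    0.81 -2.58]
tcp in crop [562.2310762  532.86262208]
[0.02, 0.6, 0.01] -0.14
[0.05, 0.81, 0.01] 0.29
[0.07, 0.99, 0.01] 0.65
[0.07, 1.17, 0.01] 1.0
[0.07, 1.35, 0.01] 1.36
[0.06, 1.52, 0.01] 1.72
[0.04, 1.7, 0.01] 2.08
[0.01, 1.87, 0.01] 2.44
[-0.02, 2.05, 0.01] 2.79
[-0.07, 2.22, 0.01] 3.15
[-0.12, 2.39, 0.01] 3.51
```

View pics/s4.png

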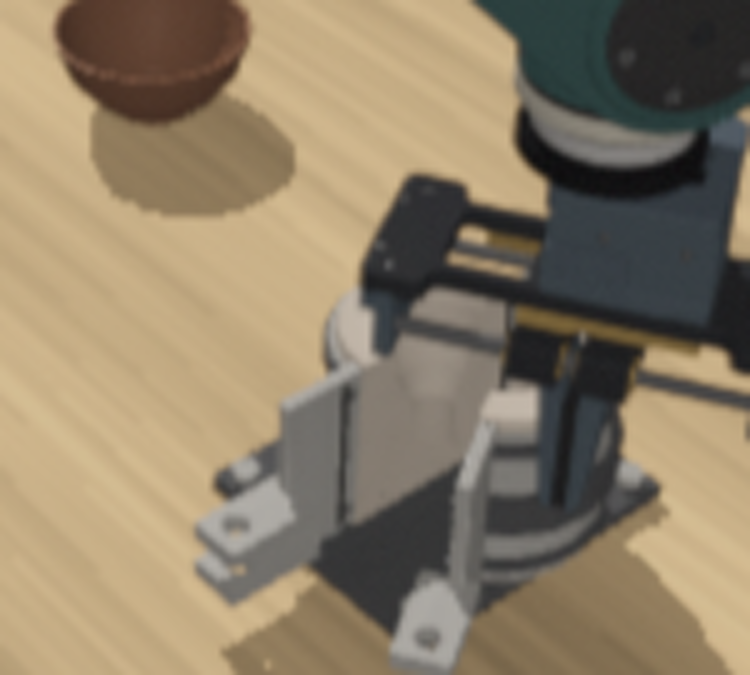

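Run:
```python
from h import *
st()
for n in ("side","top"):
    c=camera(n);
    p=sense()["position"]; u=proj(c,[p])[0]; print(n,"tcp",u,(u-[270,180])*5)
    if n=="side": crop(c,"s5.png",350,240,420,300,10); print((u-[350,240])*10)
    print("s3 tcp",(proj(c,[[.5702,-.2554,.2189]])[0]-[270,180])*5)
print(proj(c,[[.568,-.2496,.072]]))
c=camera("side")
print("axis pts",[( (proj(c,[[p[0],p[1],p[2]+h]])[0]-[350,240])*10).round() for h in (0,.01,.02,.04)])
st()
```

```text
3.25 [ 0.5692 -0.2504  0.0743] 121.94 F [-0.38 -0.02  0.39] w 0.7 q [-0.45  0.4   1.93  0.    0.81 -2.58]
side tcp [383.07294301 286.03531185] [565.36471506 530.17655923]
[330.72943012 460.35311847]
s3 tcp [603.93048528 282.47250485]
top tcp [394.27590044 246.98826911] [621.37950219 334.94134554]
s3 tcp [675.34021755 292.35105264]
[[393.29695514 248.27870739]]
axis pts [array([334., 458.]), array([339., 425.]), array([343., 392.]), array([351., 325.])]
3.4 [ 0.5711 -0.2519  0.077 ] 121.92 F [ 1.   -0.3   0.75] w 0.4 q [-0.45  0.4   1.93 -0.    0.81 -2.58]
```

View pics/s5.png

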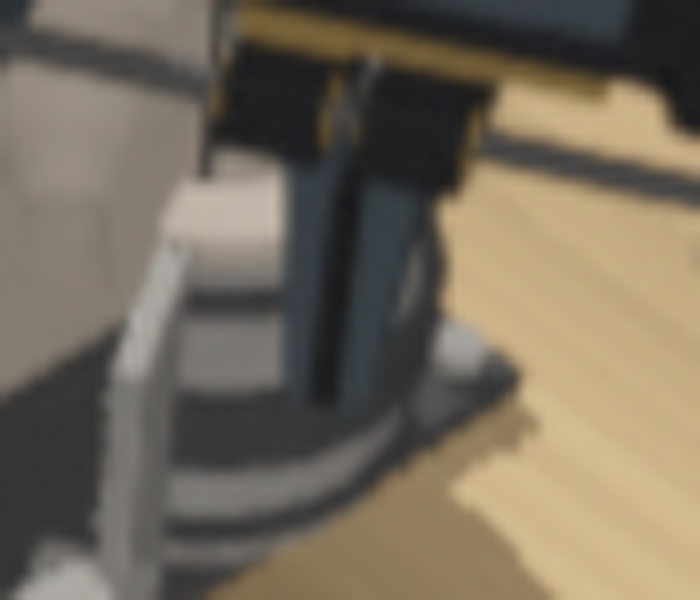

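Run:
```python
from h import *
st()
c=camera("side")
a,R=alpha()
print("start tcp px",proj(c,[[.2813,.6405,.1777],[.2813,.6405,.1965]]))
im=cv2.imread("pics/side0.png");cv2.imwrite("pics/s0c.png",cv2.resize(im[50:150,50:150],None,fx=6,fy=6,interpolation=2))
crop(c,"s6.png",330,200,420,300,6)
P=sense()["position"]
for d in (0,.0188):
  for y in (-.0135,0,.0135):
    for x in (-.016,.016):
      print(d,y,x,((proj(c,[P+R@[x,y,-d]])[0]-[330,200])*6).round())
```

```text
3.4 [ 0.5711 -0.2519  0.077 ] 121.92 F [ 1.   -0.3   0.75] w 0.4 q [-0.45  0.4   1.93 -0.    0.81 -2.58]
start tcp px [[105.11169373 139.18258944]
 [103.25754287 133.33828439]]
0 -0.0135 -0.016 [367. 494.]
0 -0.0135 0.016 [348. 552.]
0 0 -0.016 [332. 486.]
0 0 0.016 [312. 543.]
0 0.0135 -0.016 [297. 478.]
0 0.0135 0.016 [276. 534.]
0.0188 -0.0135 -0.016 [372. 458.]
0.0188 -0.0135 0.016 [353. 515.]
0.0188 0 -0.016 [336. 449.]
0.0188 0 0.016 [316. 506.]
0.0188 0.0135 -0.016 [301. 441.]
0.0188 0.0135 0.016 [280. 498.]
```

View pics/s0c.png

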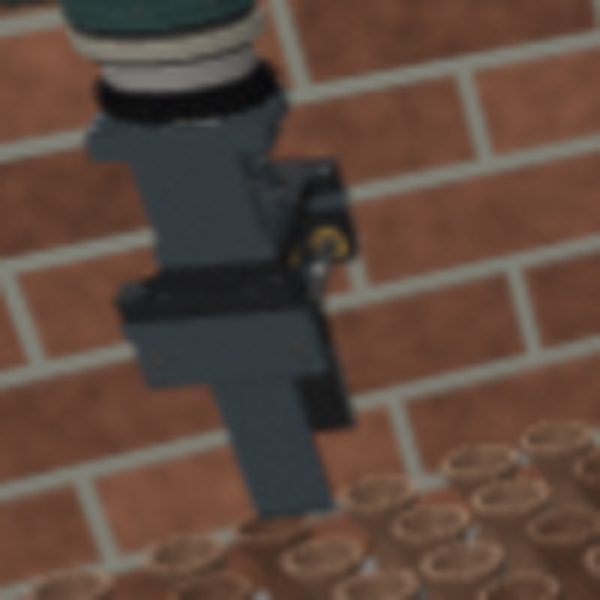

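View pics/s6.png

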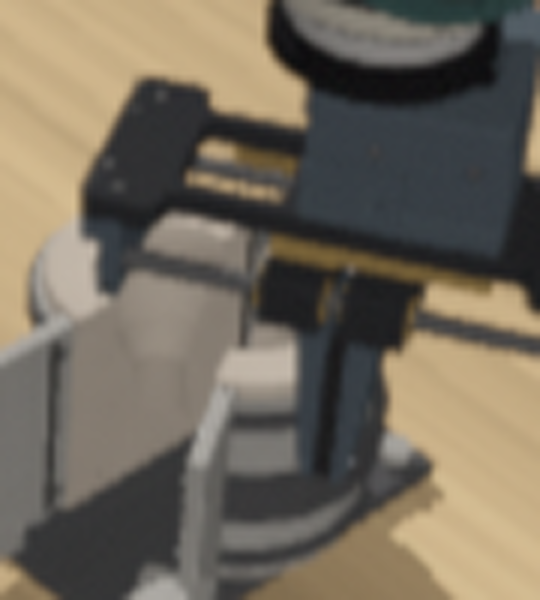

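Request:
{"method": "jog_arm", "body": {
  "series": [
    {"linear":[0,0,0],"yaw":0},
    {"linear":[0,0,0],"yaw":0},
    {"linear":[0,0,0],"yaw":0},
    {"linear":[0,0,0],"yaw":0}
  ]
}}

```text
time_s: 3.85
position: [0.57, -0.252, 0.0753]
tool_rot: [0.0, -0.275, 0.962, -0.0]
force: [-0.4, -1.4, 0.3]
width: 0.005
```

Run:
```python
from h import *
st()
rows([(*sw(f,-.140,-.022),.075,91+np.degrees(f)) for f in (.56,.5,.45,.4,.35,.3,.25,.2,.15,.1,.05)])
```

```text
3.85 [ 0.57   -0.252   0.0753] 121.89 F [-0.39 -1.4   0.3 ] w 0.4 q [-0.45  0.4   1.93 -0.    0.81 -2.58]
[0.02, 0.65, 0.01] -0.15
[0.05, 0.86, 0.01] 0.28
[0.07, 1.03, 0.01] 0.64
[0.07, 1.21, 0.01] 1.0
[0.07, 1.39, 0.01] 1.35
[0.06, 1.57, 0.01] 1.71
[0.04, 1.74, 0.01] 2.07
[0.01, 1.92, 0.01] 2.43
[-0.02, 2.09, 0.01] 2.79
[-0.07, 2.26, 0.01] 3.14
[-0.12, 2.43, 0.01] 3.5
```

Request:
{"method": "jog_arm", "body": {
  "series": [
    {"linear":[0.02,0.4,0],"yaw":0},
    {"linear":[0.02,0.65,0],"yaw":0},
    {"linear":[0.05,0.86,0],"yaw":0.28},
    {"linear":[0.07,1.03,0],"yaw":0.64},
    {"linear":[0.07,1.21,0],"yaw":1.0},
    {"linear":[0.07,1.39,0],"yaw":1.35},
    {"linear":[0.06,1.57,0],"yaw":1.71},
    {"linear":[0.04,1.74,0],"yaw":2.07},
    {"linear":[0.01,1.92,0],"yaw":2.43},
    {"linear":[0.01,1.92,0],"yaw":2.43},
    {"linear":[0.01,1.92,0],"yaw":2.43}
  ]
}}

```text
time_s: 4.95
position: [0.5289, -0.1865, 0.0752]
tool_rot: [0.0, -0.109, 0.994, -0.0]
force: [-0.6, -0.1, 0.5]
width: 0.005
```

Run:
```python
from h import *
st()
c=camera("side");crop(c,"s7.png",300,200,420,310,6)
rows([(*sw(f,-.140,-.022),.075,91+np.degrees(f)) for f in (.2,.15,.1,.05,.013)])
```

```text
4.95 [ 0.5289 -0.1865  0.0752] 102.57 F [-0.59 -0.08  0.51] w 0.4 q [-0.38  0.31  2.06 -0.    0.77 -2.17]
[0.0, -0.01, 0.0] 0.01
[0.02, 0.17, 0.0] 0.37
[0.04, 0.34, 0.0] 0.73
[0.04, 0.52, 0.0] 1.09
[0.04, 0.65, 0.0] 1.35
```

View pics/s7.png

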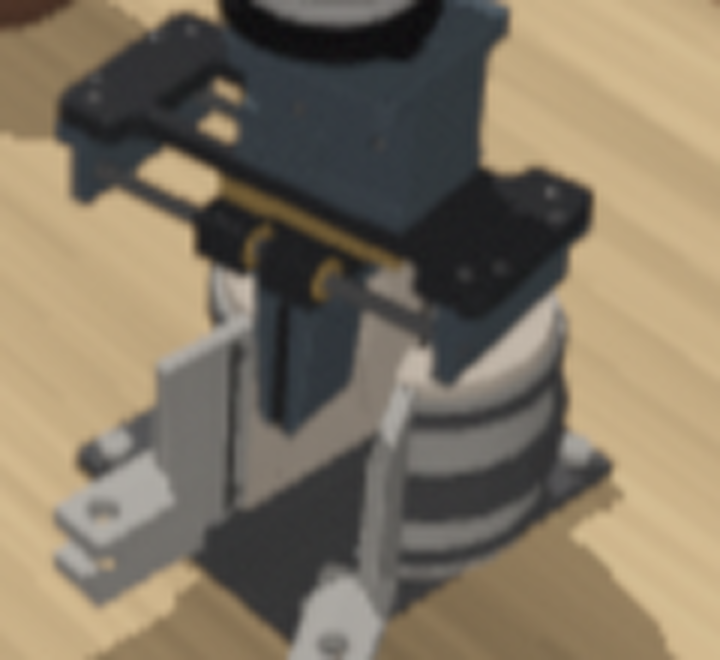

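Run:
```python
from h import *
st()
c=camera("side");cv2.imwrite("pics/s8.png",c["img"])
p=sense()["position"];print(proj(c,[p,p+[0,0,.06]]))
c=camera("top");cv2.imwrite("pics/t8.png",c["img"]); crop(c,"t8c.png",280,170,440,310,5)
print(proj(c,[p,p+[0,0,.06]]))
```

```text
5.0 [ 0.529  -0.1868  0.0751] 102.55 F [-0.01  0.69 -0.24] w 0.2 q [-0.38  0.31  2.06 -0.    0.77 -2.17]
[[350.05639844 278.59354939]
 [351.24740282 258.63230461]]
[[370.72133637 262.47127279]
 [373.28908349 259.71186716]]
```

View pics/s8.png

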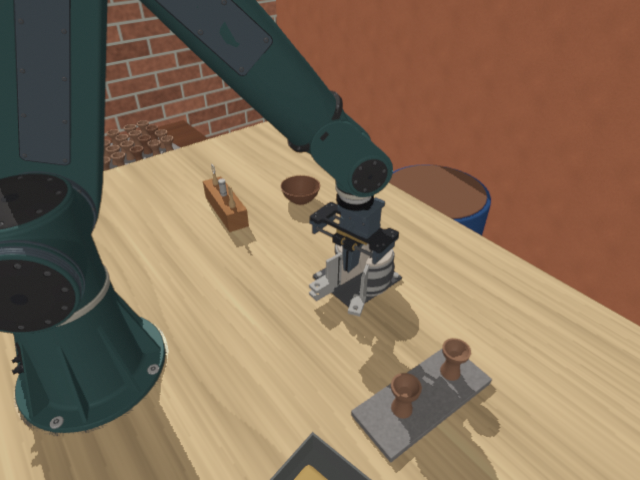

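View pics/t8c.png

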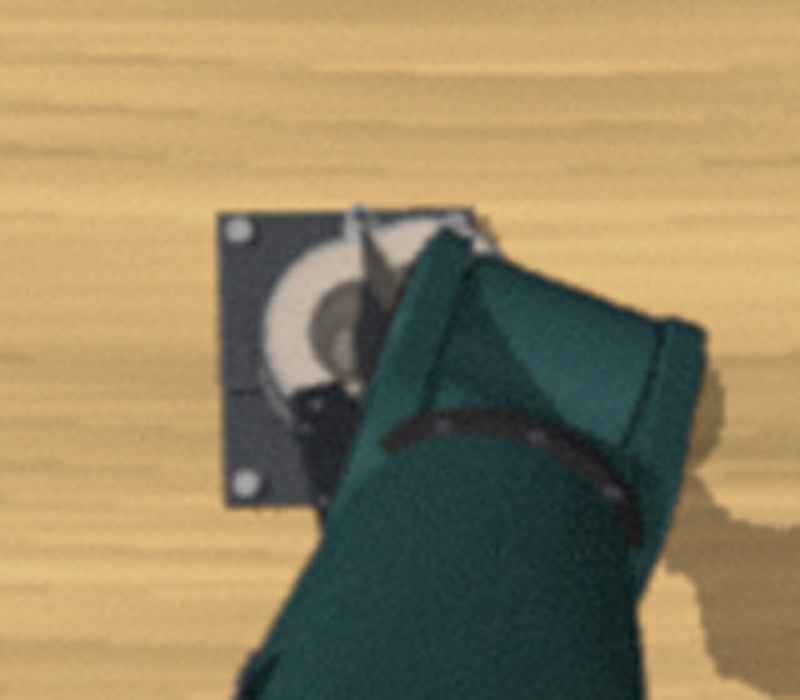

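Run:
```python
from h import *
ct=camera("top");cs=camera("side")
s=sense();a,R=alpha(s);p=s["position"]
for t,sd in (((338.7,249.1),(330.8,202)),((344.2,273),(310.3,216.3))):
    X=tri([ct,cs],[t,sd]);print(X,"res",proj(ct,[X])-t,proj(cs,[X])-sd,"in tool",R.T@(X-p))
# grid of heights: ray of side view fingertip (347.5,272)
for z in (.075,.095,.115,.135): print(z,onz(cs,[(348.3,272)],z))
st()
```

```text
[ 0.54426439 -0.09410138  0.22883154] res [[ 0.26435892 -0.39117733]] [[-0.50604759  0.08090851]] in tool [-0.03488768  0.08746621 -0.15376521]
[ 0.48396449 -0.10463424  0.22354862] res [[-0.64088002  1.02655995]] [[ 1.3365139  -0.20430053]] in tool [ 0.02626431  0.09020175 -0.14848509]
0.075 [[ 0.54062579 -0.16776359  0.075     ]]
0.095 [[ 0.52558955 -0.18356517  0.095     ]]
0.115 [[ 0.5105533  -0.19936675  0.115     ]]
0.135 [[ 0.49551705 -0.21516832  0.135     ]]
5.2 [ 0.5291 -0.187   0.0751] 102.47 F [-0.05 -0.9   0.2 ] w 0.0 q [-0.38  0.31  2.06  0.    0.77 -2.17]
```

Run:
```python
from h import *
cs=camera("side")
for z in (.075,.095,.115,.135): print(z,onz(cs,[(384.2,278.7)],z),onz(cs,[(270+603/5,180+236/5)],z+.144))
print((proj(cs,[[.533,-.2254,.11],[.527,-.2138,.11]])-[300,200])*6)
crop(cs,"s9.png",320,230,390,300,10)
s=sense();a,R=alpha(s);p=s["position"]
for z in (-.0188,0):
  for x in (-.016,.016):
    for y in(-.0135,.0135): print(z,x,y,((proj(cs,[p+R@[x,y,z]])[0]-[320,230])*10).round())
```

```text
0.075 [[ 0.58971497 -0.23528241  0.075     ]] [[ 0.59236513 -0.23314958  0.219     ]]
0.095 [[ 0.57329951 -0.24918697  0.095     ]] [[ 0.57169352 -0.25065534  0.239     ]]
0.115 [[ 0.55688405 -0.26309154  0.115     ]] [[ 0.55102191 -0.26816109  0.259     ]]
0.135 [[ 0.5404686 -0.2769961  0.135    ]] [[ 0.5303503  -0.28566684  0.279     ]]
[[383.2002622  454.2504287 ]
 [349.35486799 444.1590018 ]]
-0.0188 -0.016 -0.0135 [395. 413.]
-0.0188 -0.016 0.0135 [298. 363.]
-0.0188 0.016 -0.0135 [312. 490.]
-0.0188 0.016 0.0135 [214. 437.]
0 -0.016 -0.0135 [390. 474.]
0 -0.016 0.0135 [294. 424.]
0 0.016 -0.0135 [308. 551.]
0 0.016 0.0135 [211. 498.]
```

View pics/s9.png

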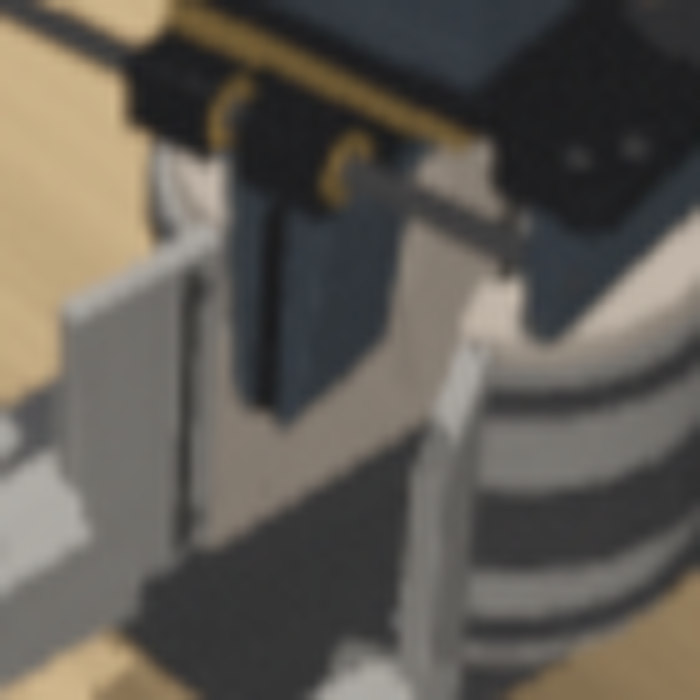

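Run:
```python
from h import *
rows([(.529,-.187,.17,102),(.50,.09,.17,91),(.5,.09,.03,91)])
```

```text
[0.0, 0.0, -2.37] 0.06
[-0.78, 6.92, -2.37] 1.43
[-0.78, 6.92, 1.13] 1.43
```

Request:
{"method": "jog_arm", "body": {
  "series": [
    {"linear":[0,0,-1.2],"yaw":0},
    {"linear":[0,0,-2.3],"yaw":0},
    {"linear":[-0.1,1.0,-2.4],"yaw":0.2},
    {"linear":[-0.2,2.1,-2.4],"yaw":0.5},
    {"linear":[-0.3,3.2,-2.4],"yaw":0.8},
    {"linear":[-0.45,4.3,-2.4],"yaw":1.1},
    {"linear":[-0.6,5.4,-2.4],"yaw":1.43},
    {"linear":[-0.78,6.4,-2],"yaw":1.43},
    {"linear":[-0.78,6.9,-1],"yaw":1.43},
    {"linear":[-0.78,6.9,0],"yaw":1.43},
    {"linear":[-0.78,6.9,0.5],"yaw":1.43},
    {"linear":[-0.78,6.9,0.5],"yaw":1.43}
  ]
}}

```text
time_s: 6.45
position: [0.498, 0.0892, 0.0526]
tool_rot: [-0.002, -0.009, 1.0, -0.0]
force: [-0.7, -0.1, -0.5]
width: 0.002
```

Run:
```python
from h import *
st()
cs=camera("side")
p=sense()["position"];u=proj(cs,[p])[0];print(u)
x,y=(u-[50,50]).astype(int);print(x,y);crop(cs,"s10.png",x,y,x+100,y+90,7)
for h in (0,.0188,.037): print(h,((proj(cs,[p+[0,0,h]])[0]-[x,y])*7).round())
```

```text
6.45 [0.498  0.0892 0.0526] 91.04 F [-0.67 -0.1  -0.47] w 0.2 q [ 0.13  0.28  2.17 -0.    0.7  -1.46]
[271.86349967 232.62085463]
221 182
0 [356. 354.]
0.0188 [353. 315.]
0.037 [350. 275.]
```

View pics/s10.png

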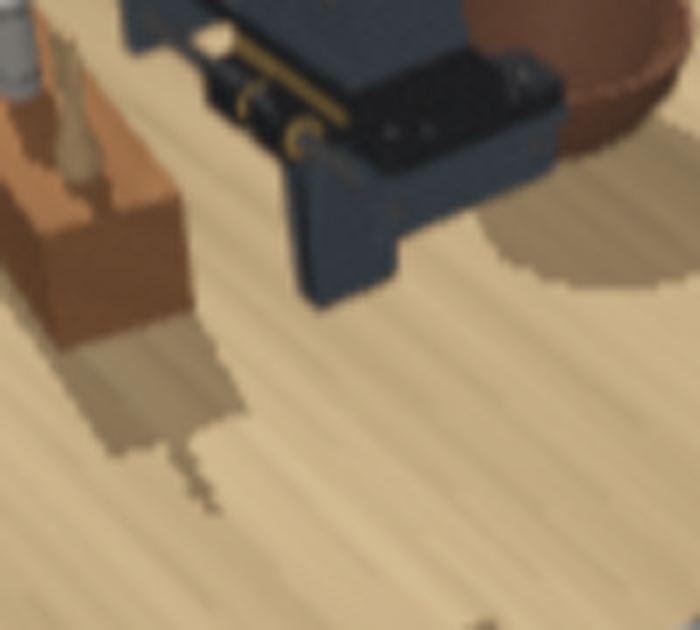

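Request:
{"method": "jog_arm", "body": {
  "series": [
    {"linear":[0,0,0.6],"yaw":0},
    {"linear":[0,0,1.0],"yaw":0},
    {"linear":[0,0,1.2],"yaw":0},
    {"linear":[0,0,1.25],"yaw":0},
    {"linear":[0,0,1.25],"yaw":0}
  ]
}}

```text
time_s: 7.0
position: [0.5006, 0.0893, 0.0059]
tool_rot: [0.0, -0.009, 1.0, 0.0]
force: [0.3, 0.3, 1.3]
width: 0.004
```

Run:
```python
from h import *
st()
cs=camera("side")
p=sense()["position"];x,y=221,182;crop(cs,"s11.png",x,y,x+100,y+90,7)
for h in (0,.0188,.037): print(h,((proj(cs,[p+[0,0,h]])[0]-[x,y])*7).round())
```

```text
7.0 [0.5006 0.0893 0.0059] 91.0 F [0.27 0.34 1.35] w 0.4 q [ 0.13  0.37  2.17  0.    0.6  -1.46]
0 [367. 452.]
0.0188 [364. 414.]
0.037 [361. 376.]
```

View pics/s11.png

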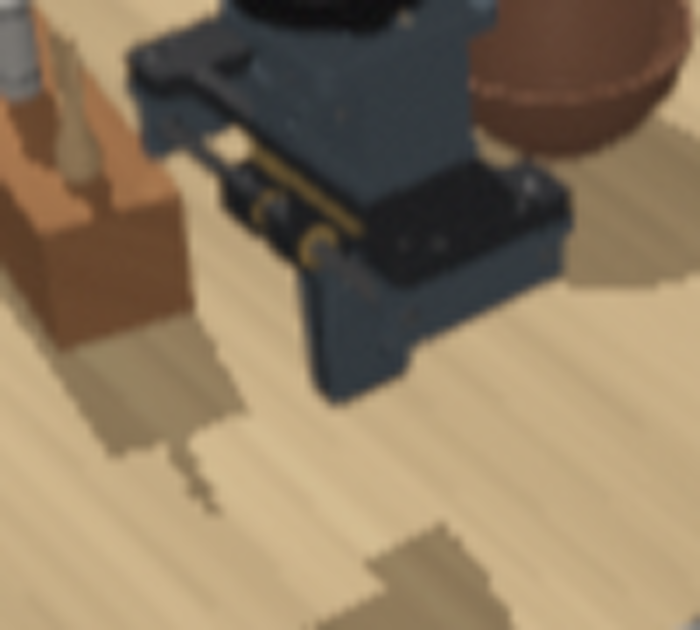

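Request:
{"method": "jog_arm", "body": {
  "series": [
    {"linear":[0,0,0.3],"yaw":0},
    {"linear":[0,0,0.55],"yaw":0},
    {"linear":[0,0,0.7],"yaw":0},
    {"linear":[0,0,0.7],"yaw":0},
    {"linear":[0,0,0.7],"yaw":0}
  ]
}}

```text
time_s: 7.55
position: [0.4998, 0.0894, -0.0232]
tool_rot: [-0.0, -0.009, 1.0, -0.0]
force: [0.4, 0.8, 0.3]
width: 0.006
```

Request:
{"method": "jog_arm", "body": {
  "series": [
    {"linear":[0,0,0.05],"yaw":0},
    {"linear":[0,0,0.1],"yaw":0},
    {"linear":[0,0,0.15],"yaw":0},
    {"linear":[0,0,0.15],"yaw":0}
  ]
}}

```text
time_s: 7.95
position: [0.4999, 0.0893, -0.0291]
tool_rot: [-0.0, -0.009, 1.0, -0.0]
force: [-0.8, 0.3, -0.3]
width: 0.004
```

Request:
{"method": "jog_arm", "body": {
  "series": [
    {"linear":[0,0,0.03],"yaw":0},
    {"linear":[0,0,0.06],"yaw":0},
    {"linear":[0,0,0.06],"yaw":0}
  ]
}}

```text
time_s: 8.25
position: [0.4999, 0.0893, -0.0314]
tool_rot: [-0.0, -0.009, 1.0, -0.0]
force: [-0.5, -0.4, -0.7]
width: 0.004
```

Request:
{"method": "jog_arm", "body": {
  "series": [
    {"linear":[0,0,0.03],"yaw":0},
    {"linear":[0,0,0.05],"yaw":0},
    {"linear":[0,0,0.05],"yaw":0}
  ]
}}

```text
time_s: 8.55
position: [0.4999, 0.0893, -0.0334]
tool_rot: [-0.0, -0.009, 1.0, -0.0]
force: [-0.3, 0.1, 0.6]
width: 0.008
```

Request:
{"method": "jog_arm", "body": {
  "series": [
    {"linear":[0,0,0.03],"yaw":0},
    {"linear":[0,0,0.05],"yaw":0},
    {"linear":[0,0,0.05],"yaw":0}
  ]
}}

```text
time_s: 8.85
position: [0.5, 0.0893, -0.0353]
tool_rot: [-0.0, -0.009, 1.0, -0.0]
force: [-1.2, 0.1, 2.2]
width: 0.002
```

Request:
{"method": "jog_arm", "body": {
  "series": [
    {"linear":[0,0,0.03],"yaw":0},
    {"linear":[0,0,0.05],"yaw":0},
    {"linear":[0,0,0.05],"yaw":0}
  ]
}}

```text
time_s: 9.15
position: [0.5001, 0.0894, -0.0355]
tool_rot: [-0.0, -0.009, 1.0, -0.0]
force: [-17.8, -2.9, 55.5]
width: 0.007
```

Request:
{"method": "jog_arm", "body": {
  "series": [
    {"linear":[0,0,-0.5],"yaw":0},
    {"linear":[0,0,-1.5],"yaw":0},
    {"linear":[0,0,-2.5],"yaw":0},
    {"linear":[0,0,-3.5],"yaw":0},
    {"linear":[0,0,-4.5],"yaw":0},
    {"linear":[0,0,-4.5],"yaw":0}
  ]
}}

```text
time_s: 9.75
position: [0.5029, 0.0898, 0.1477]
tool_rot: [0.004, -0.009, 1.0, 0.0]
force: [0.7, 0.2, -0.3]
width: 0.008
```

Run:
```python
from h import *
st()
p=sw(.56,-.140,-.05)
rows([(*p,.145,122),(*p,.04,122)])
```

```text
9.75 [0.5029 0.0898 0.1477] 91.01 F [ 0.73  0.23 -0.26] w 0.7 q [ 0.13  0.12  2.13  0.    0.88 -1.46]
[-1.55, -8.62, 0.07] -3.87
[-1.53, -8.62, 2.7] -3.87
```

Request:
{"method": "jog_arm", "body": {
  "series": [
    {"linear":[-0.15,-0.8,0],"yaw":-0.4},
    {"linear":[-0.3,-1.7,0],"yaw":-0.8},
    {"linear":[-0.45,-2.6,0],"yaw":-1.2},
    {"linear":[-0.6,-3.5,0],"yaw":-1.6},
    {"linear":[-0.75,-4.4,0],"yaw":-2.0},
    {"linear":[-0.9,-5.3,0],"yaw":-2.4},
    {"linear":[-1.05,-6.2,0],"yaw":-2.8},
    {"linear":[-1.2,-7.1,0],"yaw":-3.2},
    {"linear":[-1.4,-8,0],"yaw":-3.6},
    {"linear":[-1.55,-8.6,0],"yaw":-3.87},
    {"linear":[-1.55,-8.6,0],"yaw":-3.87},
    {"linear":[-1.55,-8.6,0],"yaw":-3.87}
  ]
}}

```text
time_s: 10.95
position: [0.5674, -0.2534, 0.1417]
tool_rot: [-0.0, -0.275, 0.962, 0.001]
force: [0.2, 0.1, -0.2]
width: 0.008
```

Request:
{"method": "jog_arm", "body": {
  "series": [
    {"linear":[0,0,0.8],"yaw":0},
    {"linear":[0,0,1.6],"yaw":0},
    {"linear":[0,0,2.4],"yaw":0},
    {"linear":[0,0,2.65],"yaw":0},
    {"linear":[0,0,2.65],"yaw":0},
    {"linear":[0,0,2.65],"yaw":0}
  ]
}}

```text
time_s: 11.55
position: [0.5687, -0.2534, 0.0378]
tool_rot: [0.0, -0.276, 0.961, -0.0]
force: [0.3, -0.2, 0.9]
width: 0.005
```

Run:
```python
from h import *
st()
cs=camera("side");crop(cs,"s12.png",300,200,420,310,6)
rows([(*sw(f,-.140,-.022),.04,91+np.degrees(f)) for f in (.56,.5,.45,.4,.35,.3,.25,.2,.15,.1,.05)])
```

```text
11.55 [ 0.5687 -0.2534  0.0378] 121.99 F [ 0.29 -0.17  0.87] w 0.5 q [-0.46  0.45  1.94  0.    0.75 -2.59]
[-0.03, 0.67, -0.04] -0.14
[0.0, 0.88, -0.05] 0.29
[0.02, 1.06, -0.05] 0.65
[0.03, 1.23, -0.05] 1.01
[0.03, 1.41, -0.05] 1.37
[0.01, 1.59, -0.05] 1.72
[-0.0, 1.76, -0.05] 2.08
[-0.03, 1.94, -0.05] 2.44
[-0.07, 2.11, -0.05] 2.8
[-0.12, 2.28, -0.05] 3.16
[-0.17, 2.45, -0.05] 3.51
```

View pics/s12.png

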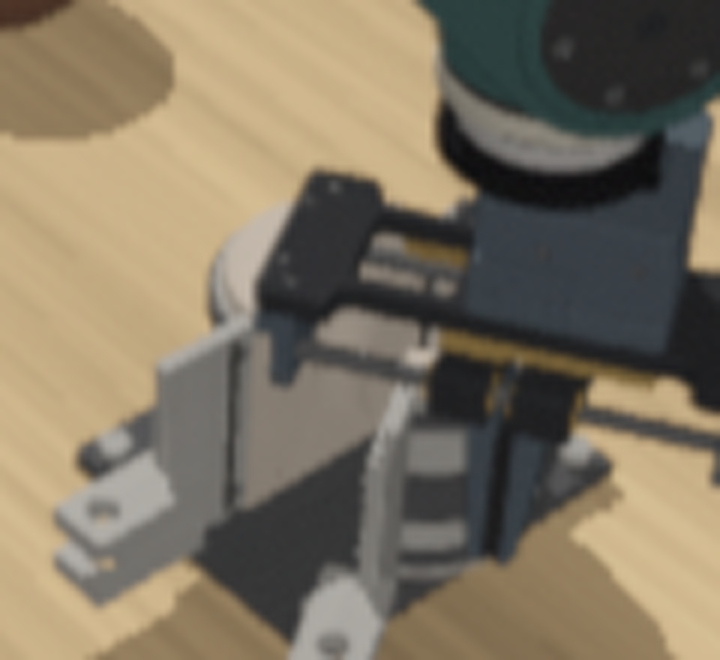

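Request:
{"method": "jog_arm", "body": {
  "series": [
    {"linear":[-0.03,0.4,0],"yaw":0},
    {"linear":[-0.03,0.65,0],"yaw":0},
    {"linear":[0,0.88,0],"yaw":0.29},
    {"linear":[0.02,1.06,0],"yaw":0.65},
    {"linear":[0.03,1.23,0],"yaw":1.0},
    {"linear":[0.03,1.41,0],"yaw":1.37},
    {"linear":[0.01,1.59,0],"yaw":1.72},
    {"linear":[0,1.76,0],"yaw":2.08},
    {"linear":[-0.03,1.94,0],"yaw":2.44},
    {"linear":[-0.03,1.94,0],"yaw":2.44},
    {"linear":[-0.03,1.94,0],"yaw":2.44}
  ]
}}

```text
time_s: 12.7
position: [0.5279, -0.1867, 0.0371]
tool_rot: [0.0, -0.109, 0.994, -0.0]
force: [0.2, 0.1, -0.3]
width: 0.006
```

Run:
```python
from h import *
st()
c=camera("side");crop(c,"s13.png",300,200,420,310,6)
rows([(*sw(f,-.140,-.022),.04,91+np.degrees(f)) for f in (.2,.15,.1,.05,.013)])
```

```text
12.7 [ 0.5279 -0.1867  0.0371] 102.56 F [ 0.16  0.07 -0.28] w 0.5 q [-0.38  0.38  2.07 -0.    0.7  -2.17]
[-0.02, -0.01, -0.08] 0.01
[-0.0, 0.16, -0.08] 0.37
[0.01, 0.34, -0.08] 0.73
[0.02, 0.52, -0.08] 1.09
[0.02, 0.65, -0.08] 1.35
```

View pics/s13.png

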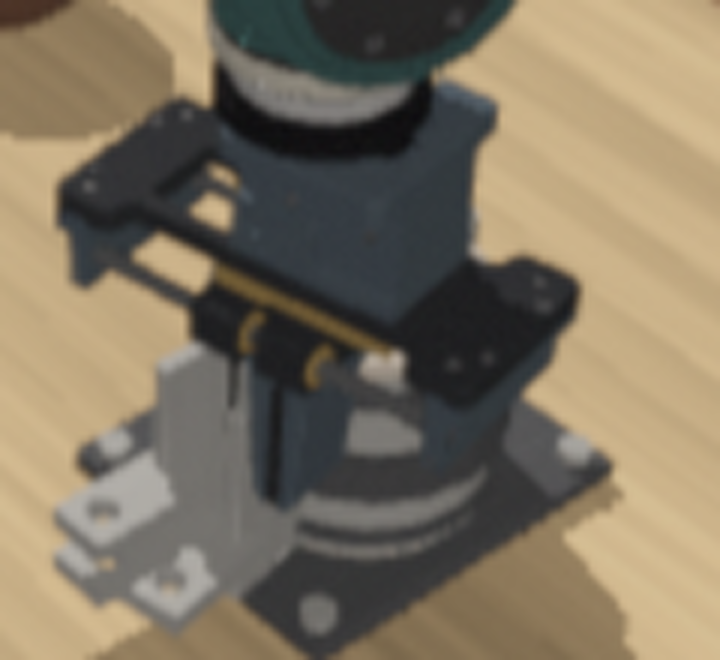

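Request:
{"method": "jog_arm", "body": {
  "series": [
    {"linear":[0,0.08,0],"yaw":0.18},
    {"linear":[0,0.16,0],"yaw":0.37},
    {"linear":[0,0.25,0],"yaw":0.55},
    {"linear":[0.01,0.34,0],"yaw":0.73},
    {"linear":[0.01,0.34,0],"yaw":0.73},
    {"linear":[0.01,0.34,0],"yaw":0.73}
  ]
}}

```text
time_s: 13.35
position: [0.5247, -0.1738, 0.0367]
tool_rot: [-0.0, -0.058, 0.998, 0.0]
force: [1.4, -0.3, -0.5]
width: 0.005
```

Run:
```python
from h import *
st()
c=camera("side");crop(c,"s14.png",300,250,360,310,10)
rows([(*sw(f,-.140,-.022),.037,91+np.degrees(f)) for f in (.1,.05,.013)])
```

```text
13.35 [ 0.5247 -0.1738  0.0367] 96.64 F [ 1.38 -0.33 -0.48] w 0.5 q [-0.36  0.37  2.08 -0.    0.69 -2.05]
[0.0, 0.0, -0.01] -0.01
[0.03, 0.18, -0.01] 0.35
[0.04, 0.31, -0.01] 0.61
```

View pics/s14.png

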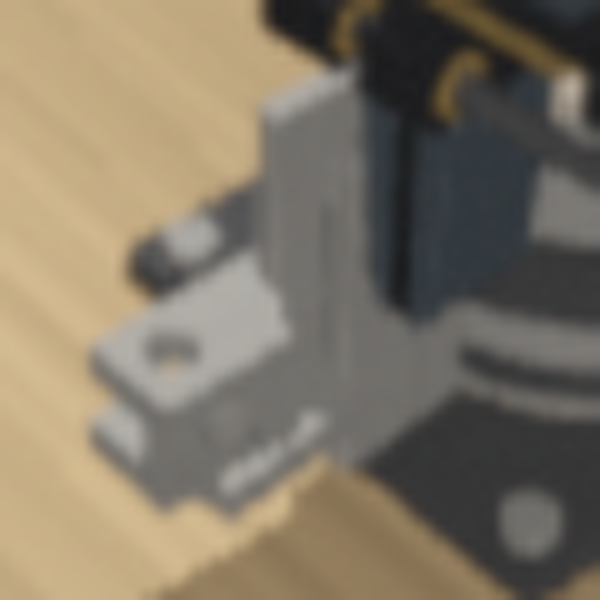

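Request:
{"method": "jog_arm", "body": {
  "series": [
    {"linear":[0.01,0.06,0],"yaw":0.12},
    {"linear":[0.02,0.12,0],"yaw":0.25},
    {"linear":[0.03,0.18,0],"yaw":0.35},
    {"linear":[0.03,0.18,0],"yaw":0.35},
    {"linear":[0.03,0.18,0],"yaw":0.35}
  ]
}}

```text
time_s: 13.9
position: [0.5226, -0.1667, 0.0367]
tool_rot: [-0.0, -0.033, 0.999, 0.0]
force: [-0.1, -0.3, 0.2]
width: 0.003
```

Request:
{"method": "jog_arm", "body": {
  "series": [
    {"linear":[0,0.03,0],"yaw":0.06},
    {"linear":[0.01,0.06,0],"yaw":0.12},
    {"linear":[0.01,0.06,0],"yaw":0.12}
  ]
}}

```text
time_s: 14.2
position: [0.5221, -0.1643, 0.0367]
tool_rot: [0.0, -0.025, 1.0, 0.0]
force: [-0.1, -1.1, 0.1]
width: 0.009
```

Run:
```python
from h import *
st()
c=camera("side");crop(c,"s15.png",300,250,360,310,10)
```

```text
14.2 [ 0.5221 -0.1643  0.0367] 92.83 F [-0.11 -1.06  0.08] w 0.8 q [-0.35  0.36  2.09  0.    0.69 -1.97]
```

View pics/s15.png

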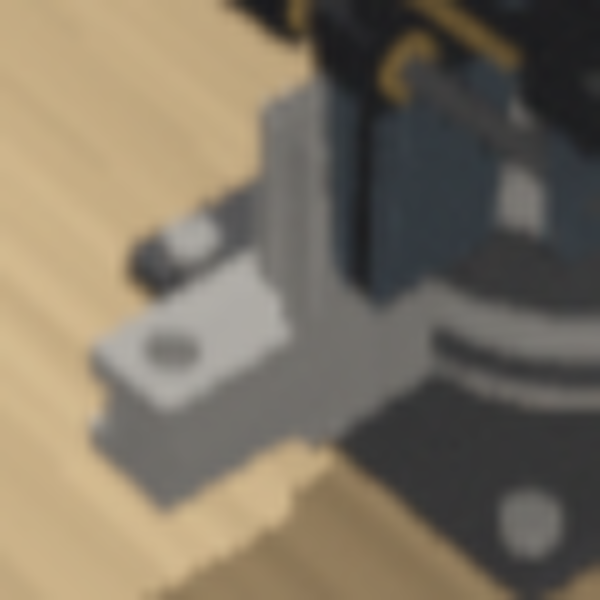

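Request:
{"method": "jog_arm", "body": {
  "series": [
    {"linear":[0,0.03,0],"yaw":0},
    {"linear":[0,0.03,0],"yaw":0},
    {"linear":[0,0.03,0],"yaw":0}
  ]
}}

```text
time_s: 14.55
position: [0.522, -0.1633, 0.0367]
tool_rot: [-0.0, -0.025, 1.0, -0.0]
force: [0.6, -1.3, 0.7]
width: 0.003
```

Request:
{"method": "jog_arm", "body": {
  "series": [
    {"linear":[0,0.03,0],"yaw":0},
    {"linear":[0,0.03,0],"yaw":0},
    {"linear":[0,0.03,0],"yaw":0}
  ]
}}

```text
time_s: 14.85
position: [0.5219, -0.162, 0.0367]
tool_rot: [-0.0, -0.025, 1.0, 0.0]
force: [0.3, -1.2, 0.5]
width: 0.003
```

Request:
{"method": "jog_arm", "body": {
  "series": [
    {"linear":[0,0.03,0],"yaw":0},
    {"linear":[0,0.03,0],"yaw":0},
    {"linear":[0,0.03,0],"yaw":0}
  ]
}}

```text
time_s: 15.15
position: [0.5218, -0.1609, 0.0367]
tool_rot: [-0.0, -0.025, 1.0, -0.0]
force: [-1.3, -3.6, 0.1]
width: 0.004
```

Run:
```python
from h import *
for i in range(3):
    c=camera("side"); st()
crop(c,"s16.png",300,250,360,310,10)
```

```text
15.2 [ 0.5218 -0.1609  0.0367] 92.85 F [-1.78 -2.77  0.34] w 0.3 q [-0.34  0.36  2.09 -0.    0.69 -1.96]
15.25 [ 0.5218 -0.1609  0.0367] 92.85 F [-1.51 -2.5  -0.23] w 0.6 q [-0.34  0.36  2.09 -0.    0.69 -1.96]
15.3 [ 0.5218 -0.1609  0.0366] 92.85 F [-0.91 -3.21  0.69] w 0.5 q [-0.34  0.36  2.09 -0.    0.69 -1.96]
```

View pics/s16.png

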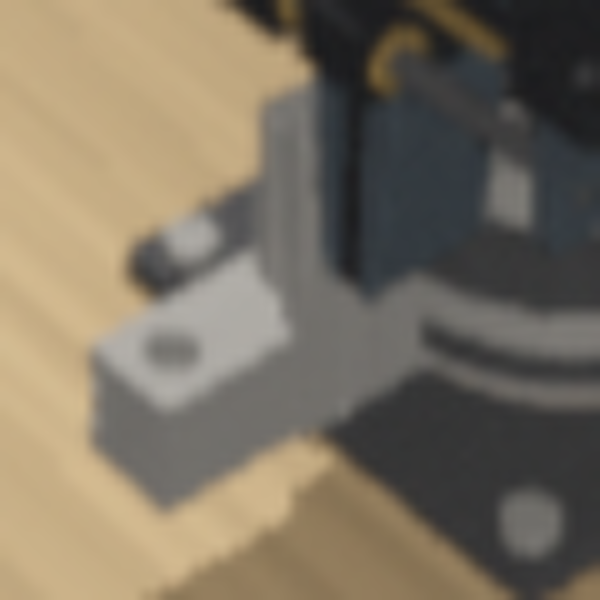

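Request:
{"method": "jog_arm", "body": {
  "series": [
    {"linear":[0,-0.3,0],"yaw":0},
    {"linear":[0,-0.6,0],"yaw":0},
    {"linear":[0,-0.6,-1],"yaw":0},
    {"linear":[0,-0.6,-2],"yaw":0},
    {"linear":[0,-0.6,-3],"yaw":0},
    {"linear":[0,-0.6,-3.5],"yaw":0},
    {"linear":[0,-0.6,-3.5],"yaw":0}
  ],
  "fingers": 0
}}

```text
time_s: 16.0
position: [0.5249, -0.1864, 0.18]
tool_rot: [0.002, -0.025, 1.0, -0.001]
force: [-0.3, -0.3, -0.2]
width: 0.003
```

Run:
```python
from h import *
st()
rows([(.4878,.3268,.17,171)])
c=camera("side");crop(c,"s17.png",300,230,400,310,7)
```

```text
16.0 [ 0.5249 -0.1864  0.18  ] 92.82 F [-0.25 -0.28 -0.2 ] w 0.3 q [-0.38  0.15  2.03  0.    0.96 -2.  ]
[0.3, 12.86, 0.22] -9.77
```

View pics/s17.png

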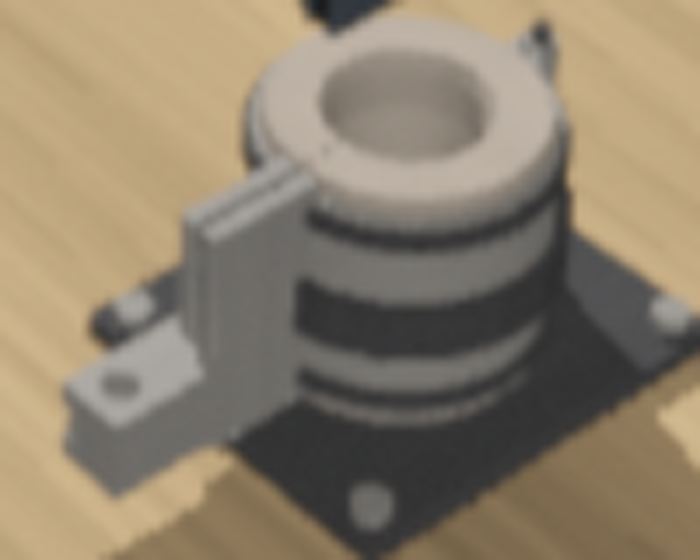

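Request:
{"method": "jog_arm", "body": {
  "series": [
    {"linear":[0.02,1.0,0],"yaw":-0.8},
    {"linear":[0.05,2.0,0],"yaw":-1.6},
    {"linear":[0.07,3.0,0],"yaw":-2.4},
    {"linear":[0.1,4.1,0],"yaw":-3.2},
    {"linear":[0.12,5.2,0],"yaw":-4.0},
    {"linear":[0.15,6.3,0],"yaw":-4.8},
    {"linear":[0.17,7.4,0],"yaw":-5.6},
    {"linear":[0.2,8.5,0],"yaw":-6.4},
    {"linear":[0.22,9.6,0],"yaw":-7.2},
    {"linear":[0.25,10.7,0],"yaw":-8.0},
    {"linear":[0.28,11.8,0],"yaw":-8.9},
    {"linear":[0.3,12.8,0],"yaw":-9.77}
  ],
  "fingers": 50
}}

```text
time_s: 17.25
position: [0.4848, 0.3273, 0.1749]
tool_rot: [-0.001, -0.652, 0.759, 0.0]
force: [0.2, 0.2, -1.0]
width: 0.55
```

Request:
{"method": "jog_arm", "body": {
  "series": [
    {"linear":[0,0,0],"yaw":0},
    {"linear":[0,0,0],"yaw":0},
    {"linear":[0,0,0],"yaw":0}
  ]
}}

```text
time_s: 17.55
position: [0.4854, 0.3248, 0.1756]
tool_rot: [-0.001, -0.649, 0.761, 0.0]
force: [0.2, 0.3, 0.6]
width: 0.545
```

Run:
```python
from h import *
st()
rows([(.4878,.3268,.17,171),(.4878,.3268,.09,171),(.4878,.3268,.0325,171)])
c=camera("side");crop(c,"s18.png",170,120,280,240,5)
c=camera("top");crop(c,"t18.png",110,220,290,350,4)
```

```text
17.55 [0.4854 0.3248 0.1756] 170.92 F [0.15 0.29 0.62] w 49.7 q [ 0.55  0.2   1.97 -0.    0.97 -2.43]
[-0.06, -0.05, 0.14] -0.01
[-0.06, -0.06, 2.14] -0.01
[-0.06, -0.06, 3.58] -0.01
```

View pics/s18.png

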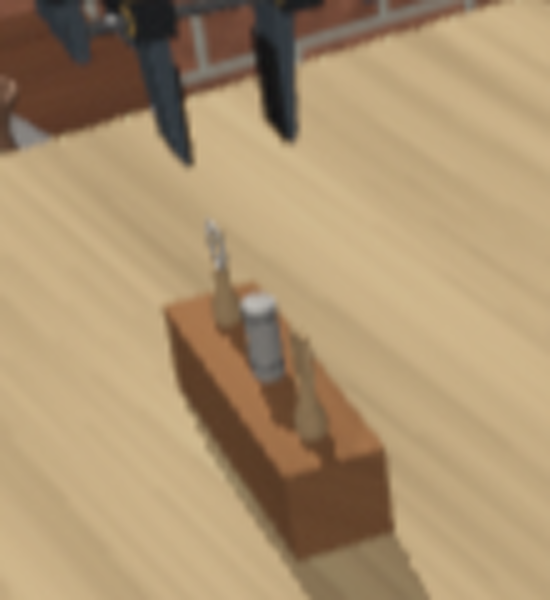

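View pics/t18.png

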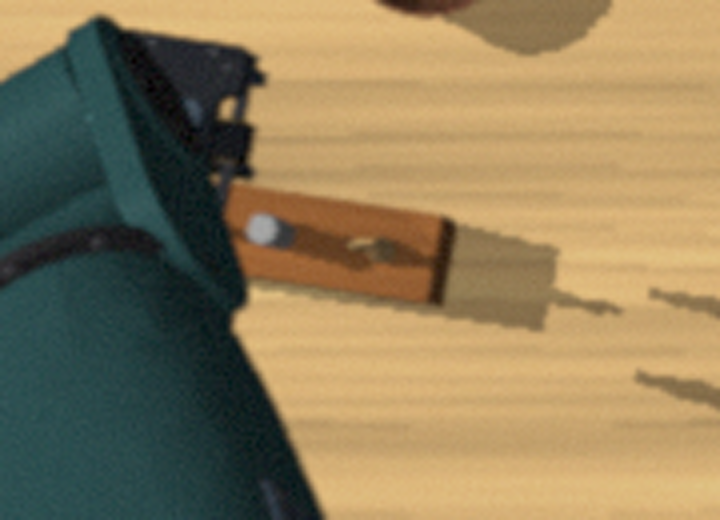

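Run:
```python
from h import *
s=sense();a,R=alpha(s);p=s["position"]
cs=camera("side");ct=camera("top")
for y in(-.025,.025):
  for x in(-.016,.016): print("tips",y,x,((proj(cs,[p+R@[x,y,-.0355]])[0]-[170,120])*5).round())
for y in(-.089,.089):
  for x in(-.038,.038): print("plate",y,x,((proj(ct,[p+R@[x,y,-.15]])[0]-[110,220])*4).round())
st()
```

```text
tips -0.025 -0.016 [263. 117.]
tips -0.025 0.016 [284. 140.]
tips 0.025 -0.016 [176. 137.]
tips 0.025 0.016 [195. 161.]
plate -0.089 -0.038 [122.  29.]
plate -0.089 0.038 [257.  49.]
plate 0.089 -0.038 [ 53. 350.]
plate 0.089 0.038 [191. 372.]
17.75 [0.4858 0.325  0.1766] 170.92 F [ 0.06  0.07 -0.13] w 49.9 q [ 0.55  0.2   1.97 -0.    0.97 -2.43]
```

Request:
{"method": "jog_arm", "body": {
  "series": [
    {"linear":[-0.05,-0.04,0.8],"yaw":0},
    {"linear":[-0.05,-0.04,1.6],"yaw":0},
    {"linear":[-0.05,-0.04,2.4],"yaw":0},
    {"linear":[-0.05,-0.04,3.0],"yaw":0},
    {"linear":[-0.05,-0.04,3.4],"yaw":0},
    {"linear":[-0.05,-0.04,3.6],"yaw":0},
    {"linear":[-0.05,-0.04,3.6],"yaw":0},
    {"linear":[-0.05,-0.04,3.6],"yaw":0}
  ]
}}

```text
time_s: 18.55
position: [0.4882, 0.3279, 0.0336]
tool_rot: [0.001, -0.649, 0.76, -0.0]
force: [-0.1, 1.0, 0.5]
width: 0.549
```

Run:
```python
from h import *
st()
c=camera("side");crop(c,"s19.png",170,120,280,240,5)
```

```text
18.55 [0.4882 0.3279 0.0336] 171.0 F [-0.14  1.01  0.49] w 50.1 q [ 0.55  0.42  2.01 -0.    0.71 -2.43]
```

View pics/s19.png

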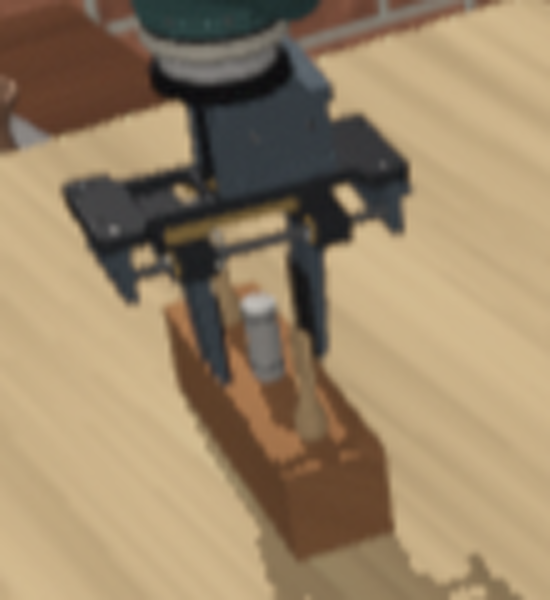

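Request:
{"method": "jog_arm", "body": {
  "series": [
    {"linear":[0,0,0],"yaw":0},
    {"linear":[0,0,0],"yaw":0},
    {"linear":[0,0,0],"yaw":0},
    {"linear":[0,0,0],"yaw":0},
    {"linear":[0,0,0],"yaw":0},
    {"linear":[0,0,0],"yaw":0}
  ],
  "fingers": 0
}}

```text
time_s: 19.2
position: [0.4878, 0.3277, 0.0328]
tool_rot: [0.0, -0.65, 0.76, -0.0]
force: [0.9, -0.6, 2.3]
width: 0.199
```

Run:
```python
from h import *
st()
c=camera("side");crop(c,"s20.png",190,150,260,220,8)
```

```text
19.2 [0.4878 0.3277 0.0328] 171.01 F [ 0.86 -0.64  2.35] w 18.1 q [ 0.55  0.42  2.01 -0.    0.71 -2.43]
```

View pics/s20.png

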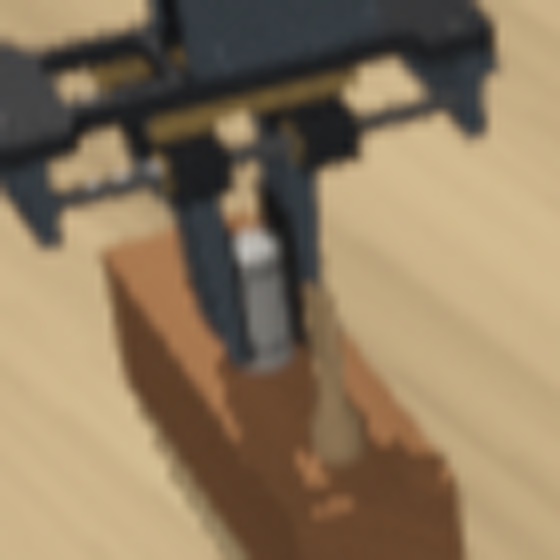

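Request:
{"method": "jog_arm", "body": {
  "series": [
    {"linear":[0,0,-0.3],"yaw":0},
    {"linear":[0,0,-0.8],"yaw":0},
    {"linear":[0,0,-1.6],"yaw":0},
    {"linear":[0,0,-2.4],"yaw":0},
    {"linear":[0,0,-3.2],"yaw":0},
    {"linear":[0,0,-4],"yaw":0},
    {"linear":[0,0,-4],"yaw":0},
    {"linear":[0,0,-4],"yaw":0},
    {"linear":[0,0,-4],"yaw":0}
  ]
}}

```text
time_s: 20.15
position: [0.4868, 0.3272, 0.1914]
tool_rot: [-0.001, -0.65, 0.76, 0.0]
force: [0.2, 0.6, -1.1]
width: 0.195
```

Run:
```python
from h import *
st()
c=camera("side");crop(c,"s21.png",180,80,280,200,6)
p=sense()["position"]; print(((proj(c,[p+[0,0,.0355],p+[0,0,.0265],p+[0,0,-.023]])-[180,80])*6).round())
rows([(.4702+.0,-.1388,.193,91)])
```

```text
20.15 [0.4868 0.3272 0.1914] 171.01 F [ 0.25  0.59 -1.13] w 17.7 q [ 0.55  0.19  1.96  0.    1.   -2.43]
[[211. 373.]
 [213. 392.]
 [228. 488.]]
[11.57, -1.41, -0.03] 10.0
```

View pics/s21.png

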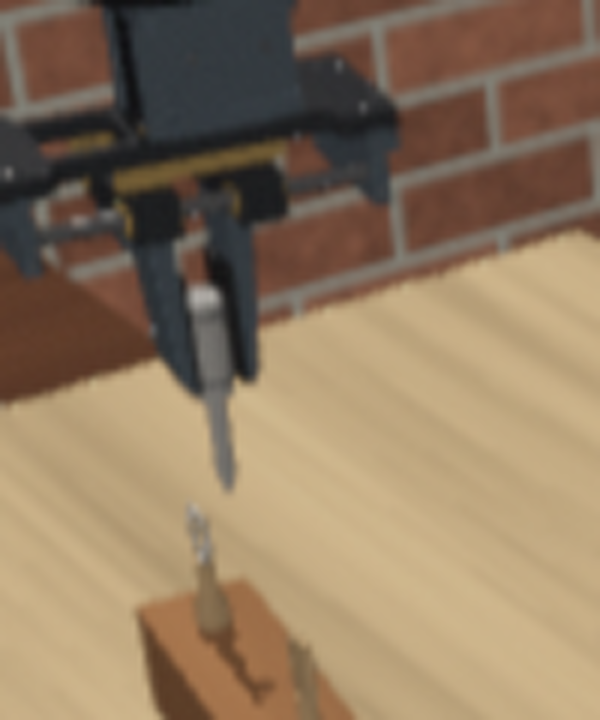

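Request:
{"method": "jog_arm", "body": {
  "series": [
    {"linear":[0.9,-0.1,0],"yaw":0.83},
    {"linear":[1.8,-0.2,0],"yaw":1.66},
    {"linear":[2.8,-0.3,0],"yaw":2.5},
    {"linear":[3.8,-0.45,0],"yaw":3.33},
    {"linear":[4.8,-0.6,0],"yaw":4.17},
    {"linear":[5.8,-0.7,0],"yaw":5},
    {"linear":[6.8,-0.85,0],"yaw":5.83},
    {"linear":[7.8,-0.95,0],"yaw":6.66},
    {"linear":[8.8,-1.05,0],"yaw":7.5},
    {"linear":[9.8,-1.2,0],"yaw":8.33},
    {"linear":[10.7,-1.3,0],"yaw":9.17},
    {"linear":[11.5,-1.4,0],"yaw":10}
  ]
}}

```text
time_s: 21.4
position: [0.47, -0.137, 0.1917]
tool_rot: [-0.001, -0.006, 1.0, 0.0]
force: [0.6, 0.8, 0.2]
width: 0.198
```

Request:
{"method": "jog_arm", "body": {
  "series": [
    {"linear":[0,0,0.5],"yaw":0},
    {"linear":[0,0,1],"yaw":0},
    {"linear":[0,0,1.5],"yaw":0},
    {"linear":[0,0,1.8],"yaw":0},
    {"linear":[0,0,1.8],"yaw":0},
    {"linear":[0,0,1.8],"yaw":0},
    {"linear":[0,0,1.8],"yaw":0},
    {"linear":[0,0,1.8],"yaw":0}
  ]
}}

```text
time_s: 22.2
position: [0.4715, -0.1356, 0.1215]
tool_rot: [0.001, -0.009, 1.0, -0.0]
force: [0.1, 0.5, -1.0]
width: 0.2
```

Run:
```python
from h import *
st()
c=camera("side");crop(c,"s22.png",290,210,360,290,8)
p=sense()["position"]; print(((proj(c,[p+[0,0,.0265],p+[0,0,-.0228],[p[0],p[1],.058],[.4702,-.1388,.058]])-[290,210])*8).round())
rows([(.4702+.0,-.1388,.1,91)])
c=camera("top");crop(c,"t22.png",310,200,410,300,6)
```

```text
22.2 [ 0.4715 -0.1356  0.1215] 91.02 F [ 0.06  0.5  -0.97] w 18.2 q [-0.33  0.13  2.18 -0.    0.83 -1.92]
[[209. 343.]
 [209. 477.]
 [209. 581.]
 [213. 590.]]
[0.03, -0.08, 0.53] 0.0
```

View pics/s22.png

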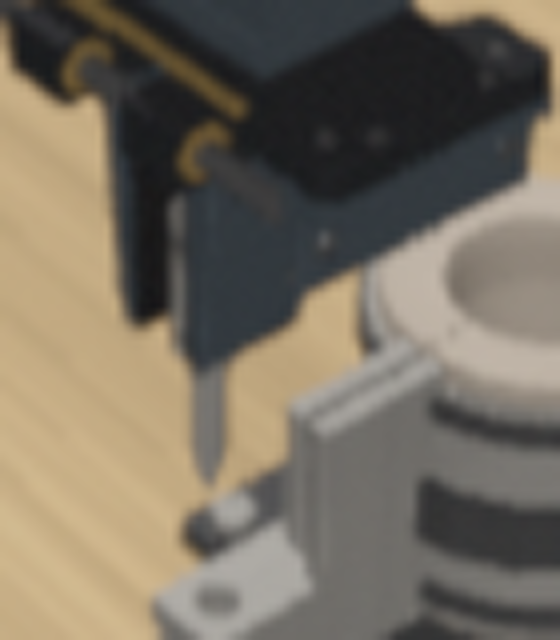

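View pics/t22.png

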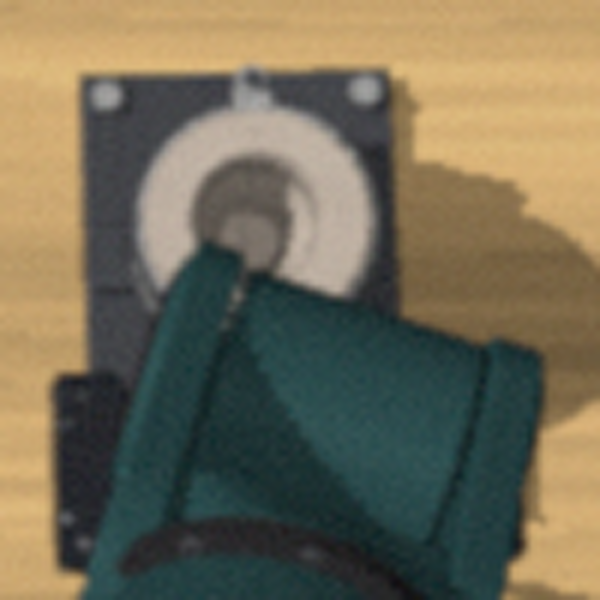

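Run:
```python
from h import *
c=camera("side");st()
g=cv2.cvtColor(c["img"],cv2.COLOR_BGR2GRAY).astype(int)
print(g[278:292,308:328])
print("shank");print(g[252:274,308:324])
h=onz(c,[(290+218/8-.44,210+600/8-.44)],.058);print(h)
t=onz(c,[(290+209/8-.44,210+484/8-.44)],sense()["position"][2]-.0228);print(t)
```

```text
22.35 [ 0.4712 -0.1355  0.1211] 91.01 F [-0.38  0.03 -1.  ] w 18.2 q [-0.33  0.13  2.18 -0.    0.83 -1.92]
[[176 176 177 174 156 117  85  64  70  81 109 143 157 166 170 171 171 168
  148 126]
 [177 175 176 176 173 156 123  94 103 134 150 165 169 170 171 170 170 169
  165 149]
 [180 177 175 175 176 174 159 145 149 164 169 170 171 171 170 169 169 168
  168 164]
 [183 180 177 175 174 175 172 169 168 170 170 170 170 169 169 169 168 168
  169 165]
 [184 182 179 176 173 172 170 162 161 163 165 167 169 168 168 169 169 169
  169 166]
 [183 181 177 174 173 170 160 142 140 141 145 154 166 168 168 168 169 168
  167 165]
 [173 166 170 172 172 169 145 122 119 120 121 134 161 168 169 169 169 166
  156 146]
 [160 140 155 168 171 169 146 120 117 118 117 127 161 168 169 168 166 155
  134 118]
 [158 126 130 154 167 168 160 142 133 133 133 148 165 167 166 157 146 132
  115 109]
 [166 132 114 127 147 164 166 161 157 156 157 165 166 156 147 133 118 111
  109 109]
 [174 154 118 108 119 144 159 166 168 168 167 163 156 135 118 112 109 109
  110 110]
 [178 160 123 106 106 118 136 158 167 166 158 142 131 116 
[... 1058 characters left out ...]
172 173 172 171]
 [169 169 172 174 171 156 124 115 114 115 157 167 170 174 173 172]
 [171 170 171 174 174 158 124 115 113 115 158 166 167 170 173 173]
 [174 173 172 174 174 165 131 116 114 121 160 166 165 166 168 168]
 [173 173 173 173 174 171 141 119 117 137 164 167 165 162 151 143]
 [174 174 173 173 173 172 152 123 122 156 168 166 154 146 121  99]
 [177 174 174 173 172 172 163 139 139 166 169 155 127 114  94  84]
 [180 177 174 173 173 173 170 159 159 169 163 148 129 100  86  83]
 [183 181 178 174 173 171 169 157 161 167 161 157 152 121  91  84]
 [181 183 181 177 172 157 145 127 141 162 165 165 162 139  99  85]]
[[ 0.46874104 -0.14128613  0.058     ]]
[[ 0.46990327 -0.13584425  0.09833999]]
```

Run:
```python
from h import *
acc=0
for i in range(2): acc=acc+cv2.cvtColor(camera("side")["img"],cv2.COLOR_BGR2GRAY).astype(float)
c=camera("side");g=acc/2;st()
w=np.clip(168-g[281:289,313:322],0,None);w[:, :][w<6]=0
# mask out lug edge corner: keep near centre
yy,xx=np.mgrid[281:289,313:322];w[((xx-317.7)/4)**2+((yy-284.4)/3.2)**2>1.3]=0
u=(w*xx).sum()/w.sum();v=(w*yy).sum()/w.sum();print("hole",u,v, "area",w.sum()/50)
cols=[]
for r in range(258,267):
    ww=np.clip(170-g[r,312:320],0,None);ww[ww<4]=0;cols.append((ww*np.arange(312,320)).sum()/ww.sum())
print(np.round(cols,2))
p=sense()["position"]
H=onz(c,[(u,v)],.058)[0];print(H)
for xy in (p,): 
    print("pred shank at mid z", proj(c,[[p[0],p[1],p[2]-.0228+z] for z in (0,.01,.02,.03)]).round(2).tolist())
    print("pred hole if eye under tcp",proj(c,[[p[0],p[1],.058]]))
```

```text
22.5 [ 0.4711 -0.1354  0.1209] 91.01 F [-0.21  0.49 -0.71] w 18.1 q [-0.33  0.13  2.18 -0.    0.83 -1.92]
hole 316.7179637214745 284.66471620830896 area 17.09
[315.28 315.23 315.24 315.25 315.33 315.41 315.45 315.47 315.56]
[ 0.46836364 -0.14142368  0.058     ]
pred shank at mid z [[315.98, 269.84], [315.97, 266.53], [315.95, 263.17], [315.94, 259.78]]
pred hole if eye under tcp [[316.02802115 282.72885912]]
```

Run:
```python
from h import *
c=camera("side");p=sense()["position"];st()
H=onz(c,[(316.72,284.66)],.058)[0]
d=onz(c,[(315.4,270.05)],p[2]-.0228)[0]-p;print("pin offset",d,"target tcp",H[:2]-d[:2])
# top eye with centroid from initial image
im=cv2.imread("pics/top0.png",0).astype(int);print(im[280:292,344:362])
# lug corners side view
```

```text
22.55 [ 0.471  -0.1354  0.1208] 91.01 F [-0.42  1.42 -0.16] w 18.2 q [-0.33  0.13  2.18  0.    0.83 -1.92]
pin offset [-0.00134977  0.00031343 -0.0228    ] target tcp [ 0.46972661 -0.14172791]
[[161 158 148 141 142 152 151 146 144 147 146 147 149 141 117 107 101 104]
 [150 154 148 145 146 147 150 147 143 146 145 148 147 140 114 100 101  98]
 [156 153 150 141 144 147 149 142 130 131 141 147 146 141 114 101  99 100]
 [163 163 159 142 142 147 142 132 119 106 118 136 145 140 115 107 105 104]
 [169 169 160 144 144 145 143 151 152 127 111 133 148 141 126 112 105 109]
 [168 168 162 145 145 147 142 159 164 153 120 133 143 145 126 111 106 109]
 [163 161 158 144 145 143 137 146 155 149 134 142 148 140 125 109 107 103]
 [162 163 159 142 147 146 143 141 145 144 140 141 149 142 123 106 106 108]
 [166 169 161 145 143 149 150 147 144 145 146 147 147 146 125 115 109 104]
 [167 168 163 147 139 142 142 141 140 142 138 140 141 139 122 110 108 109]
 [159 162 155 144 135 132 132 132 129 126 124 123 125 122 108 102 103 103]
 [153 155 156 148 146 140 131 134 132 132 129 131 128 112  99  99 101 101]]
```

Request:
{"method": "jog_arm", "body": {
  "series": [
    {"linear":[0.03,-0.15,0],"yaw":0},
    {"linear":[0.03,-0.15,0.3],"yaw":0},
    {"linear":[0.03,-0.15,0.6],"yaw":0},
    {"linear":[0.03,-0.15,0.75],"yaw":0},
    {"linear":[0.03,-0.15,0.82],"yaw":0},
    {"linear":[0.03,-0.15,0.82],"yaw":0},
    {"linear":[0.03,-0.15,0.82],"yaw":0}
  ]
}}

```text
time_s: 23.25
position: [0.47, -0.1415, 0.0879]
tool_rot: [0.0, -0.009, 1.0, -0.0]
force: [0.2, -0.1, -0.6]
width: 0.203
```

Run:
```python
from h import *
c=camera("side");crop(c,"s23.png",295,250,345,300,12)
c=camera("side");st()
p=sense()["position"];print(((proj(c,[[p[0],p[1],p[2]-.0228]])-[295,250])*12).round())
```

```text
23.35 [ 0.4702 -0.1415  0.0882] 91.02 F [-0.16  0.5  -0.94] w 18.6 q [-0.34  0.19  2.19 -0.    0.76 -1.93]
[[268. 384.]]
```

View pics/s23.png

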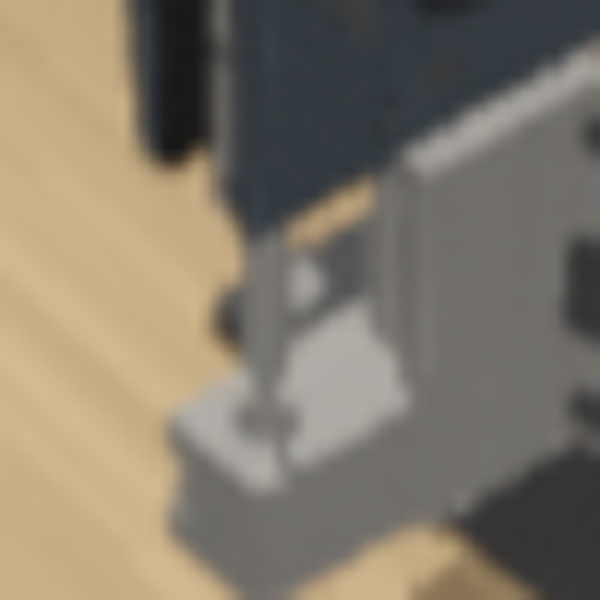

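Request:
{"method": "jog_arm", "body": {
  "series": [
    {"linear":[0,0,0.1],"yaw":0},
    {"linear":[0,0,0.2],"yaw":0},
    {"linear":[0,0,0.28],"yaw":0},
    {"linear":[0,0,0.28],"yaw":0}
  ]
}}

```text
time_s: 23.75
position: [0.4696, -0.1413, 0.0761]
tool_rot: [-0.0, -0.009, 1.0, 0.0]
force: [0.3, 0.8, -1.6]
width: 0.199
```

Request:
{"method": "jog_arm", "body": {
  "series": [
    {"linear":[0,0,0.06],"yaw":0},
    {"linear":[0,0,0.12],"yaw":0},
    {"linear":[0,0,0.12],"yaw":0}
  ]
}}

```text
time_s: 24.05
position: [0.4697, -0.1414, 0.0716]
tool_rot: [-0.0, -0.009, 1.0, 0.0]
force: [1.2, -0.4, -0.5]
width: 0.201
```

Run:
```python
from h import *
c=camera("side");st();crop(c,"s24.png",295,250,345,300,12)
c=camera("side");st()
```

```text
24.1 [ 0.4698 -0.1414  0.0718] 91.01 F [ 0.46 -0.55 -1.06] w 18.3 q [-0.34  0.22  2.2  -0.    0.73 -1.93]
24.15 [ 0.4698 -0.1414  0.0718] 91.01 F [-0.17 -0.61 -1.24] w 18.1 q [-0.34  0.22  2.2  -0.    0.73 -1.93]
```

View pics/s24.png

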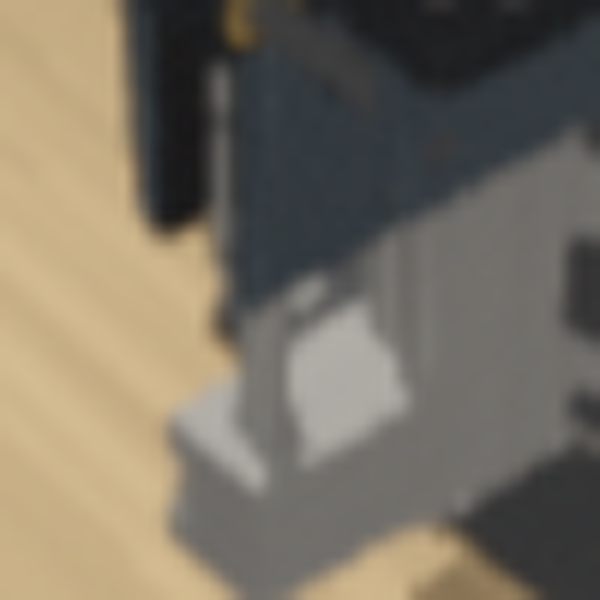

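Request:
{"method": "jog_arm", "body": {
  "series": [
    {"linear":[0,0,0.05],"yaw":0},
    {"linear":[0,0,0.08],"yaw":0},
    {"linear":[0,0,0.08],"yaw":0}
  ]
}}

```text
time_s: 24.45
position: [0.4699, -0.1414, 0.0685]
tool_rot: [-0.0, -0.009, 1.0, 0.0]
force: [0.3, 0.4, -1.5]
width: 0.198
```

Request:
{"method": "jog_arm", "body": {
  "series": [
    {"linear":[0,0,0.05],"yaw":0},
    {"linear":[0,0,0.08],"yaw":0},
    {"linear":[0,0,0.08],"yaw":0}
  ]
}}

```text
time_s: 24.75
position: [0.4699, -0.1414, 0.0653]
tool_rot: [-0.0, -0.009, 1.0, 0.0]
force: [1.1, 0.0, -1.0]
width: 0.198
```

Request:
{"method": "jog_arm", "body": {
  "series": [
    {"linear":[0,0,0.05],"yaw":0},
    {"linear":[0,0,0.08],"yaw":0},
    {"linear":[0,0,0.08],"yaw":0}
  ]
}}

```text
time_s: 25.05
position: [0.4699, -0.1414, 0.0621]
tool_rot: [-0.0, -0.009, 1.0, 0.0]
force: [0.3, 0.2, -1.5]
width: 0.202
```

Request:
{"method": "jog_arm", "body": {
  "series": [
    {"linear":[0,0,0.05],"yaw":0},
    {"linear":[0,0,0.08],"yaw":0},
    {"linear":[0,0,0.08],"yaw":0}
  ]
}}

```text
time_s: 25.35
position: [0.4699, -0.1415, 0.0589]
tool_rot: [-0.0, -0.009, 1.0, -0.0]
force: [0.4, 0.5, -1.9]
width: 0.197
```

Request:
{"method": "jog_arm", "body": {
  "series": [
    {"linear":[0,0,0.05],"yaw":0},
    {"linear":[0,0,0.08],"yaw":0},
    {"linear":[0,0,0.08],"yaw":0}
  ]
}}

```text
time_s: 25.65
position: [0.47, -0.1415, 0.0558]
tool_rot: [0.0, -0.009, 1.0, -0.0]
force: [1.1, -0.6, -1.9]
width: 0.203
```

Request:
{"method": "jog_arm", "body": {
  "series": [
    {"linear":[0,0,0.06],"yaw":0},
    {"linear":[0,0,0.12],"yaw":0},
    {"linear":[0,0,0.12],"yaw":0}
  ]
}}

```text
time_s: 25.95
position: [0.4699, -0.1415, 0.0508]
tool_rot: [-0.0, -0.009, 1.0, 0.0]
force: [0.8, -0.8, -1.5]
width: 0.197
```

Request:
{"method": "jog_arm", "body": {
  "series": [
    {"linear":[0,0,0.06],"yaw":0},
    {"linear":[0,0,0.12],"yaw":0},
    {"linear":[0,0,0.12],"yaw":0}
  ]
}}

```text
time_s: 26.25
position: [0.4698, -0.1414, 0.046]
tool_rot: [-0.0, -0.009, 1.0, 0.0]
force: [2.6, -1.5, -2.4]
width: 0.2
```

Request:
{"method": "jog_arm", "body": {
  "series": [
    {"linear":[0,0,0.06],"yaw":0},
    {"linear":[0,0,0.12],"yaw":0},
    {"linear":[0,0,0.12],"yaw":0}
  ]
}}

```text
time_s: 26.55
position: [0.4699, -0.1414, 0.0412]
tool_rot: [-0.0, -0.009, 1.0, 0.0]
force: [2.2, -0.6, -2.4]
width: 0.201
```

Run:
```python
from h import *
c=camera("side");st();crop(c,"s25.png",295,250,345,300,12)
```

```text
26.6 [ 0.4698 -0.1414  0.0413] 91.01 F [ 2.9  -1.13 -2.72] w 18.3 q [-0.34  0.28  2.2   0.    0.66 -1.93]
```

View pics/s25.png

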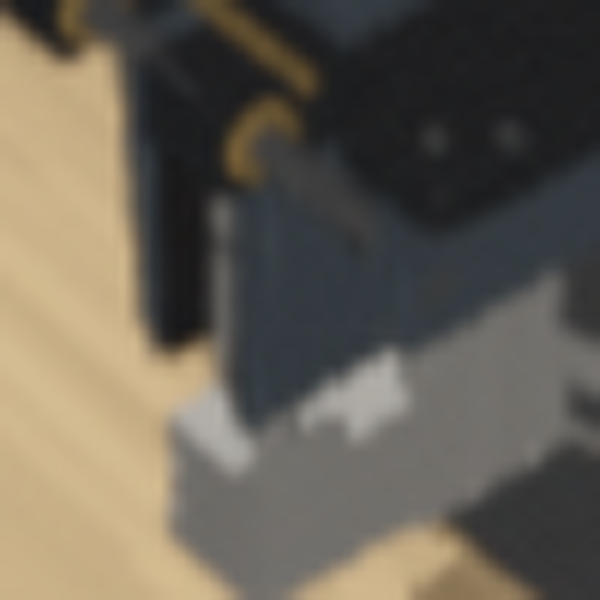

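Request:
{"method": "jog_arm", "body": {
  "series": [
    {"linear":[0,0,0.06],"yaw":0},
    {"linear":[0,0,0.1],"yaw":0},
    {"linear":[0,0,0.1],"yaw":0}
  ]
}}

```text
time_s: 26.9
position: [0.4699, -0.1414, 0.0373]
tool_rot: [-0.0, -0.009, 1.0, 0.0]
force: [2.4, -2.0, -2.4]
width: 0.199
```

Request:
{"method": "jog_arm", "body": {
  "series": [
    {"linear":[0,0,0.06],"yaw":0},
    {"linear":[0,0,0.09],"yaw":0},
    {"linear":[0,0,0.09],"yaw":0}
  ]
}}

```text
time_s: 27.2
position: [0.4699, -0.1414, 0.0337]
tool_rot: [-0.0, -0.009, 1.0, 0.0]
force: [2.7, -1.8, -2.2]
width: 0.203
```

Request:
{"method": "jog_arm", "body": {
  "series": [
    {"linear":[0,0,0.03],"yaw":0},
    {"linear":[0,0,0.03],"yaw":0}
  ]
}}

```text
time_s: 27.4
position: [0.4699, -0.1415, 0.0326]
tool_rot: [0.0, -0.009, 1.0, 0.0]
force: [3.7, -1.4, -1.1]
width: 0.201
```

Request:
{"method": "jog_arm", "body": {
  "series": [
    {"linear":[0,0,0.02],"yaw":0},
    {"linear":[0,0,0.02],"yaw":0}
  ]
}}

```text
time_s: 27.6
position: [0.4699, -0.1415, 0.0319]
tool_rot: [0.0, -0.009, 1.0, -0.0]
force: [2.3, -0.9, -0.2]
width: 0.202
```

Request:
{"method": "jog_arm", "body": {
  "series": [
    {"linear":[0,0,0.02],"yaw":0},
    {"linear":[0,0,0.02],"yaw":0}
  ]
}}

```text
time_s: 27.8
position: [0.4699, -0.1415, 0.031]
tool_rot: [0.0, -0.009, 1.0, -0.0]
force: [2.4, -1.3, -1.3]
width: 0.201
```

Request:
{"method": "jog_arm", "body": {
  "series": [
    {"linear":[0,0,0.01],"yaw":0},
    {"linear":[0,0,0.01],"yaw":0}
  ]
}}

```text
time_s: 28.0
position: [0.47, -0.1415, 0.0308]
tool_rot: [0.0, -0.009, 1.0, -0.0]
force: [1.3, -1.1, 3.5]
width: 0.199
```

Request:
{"method": "jog_arm", "body": {
  "series": [
    {"linear":[0,0,0.01],"yaw":0},
    {"linear":[0,0,0.01],"yaw":0}
  ]
}}

```text
time_s: 28.2
position: [0.47, -0.1415, 0.0307]
tool_rot: [-0.0, -0.009, 1.0, 0.0]
force: [-1.2, 0.2, 11.7]
width: 0.197
```

Request:
{"method": "jog_arm", "body": {
  "series": [
    {"linear":[0,0,0],"yaw":0},
    {"linear":[0,0,0],"yaw":0},
    {"linear":[0,0,0],"yaw":0},
    {"linear":[0,0,0],"yaw":0}
  ],
  "fingers": 48
}}

```text
time_s: 28.6
position: [0.4696, -0.1413, 0.0301]
tool_rot: [-0.0, -0.009, 1.0, 0.0]
force: [0.2, -0.4, -0.6]
width: 0.508
```

Request:
{"method": "jog_arm", "body": {
  "series": [
    {"linear":[0,0,-0.5],"yaw":0},
    {"linear":[0,0,-1.5],"yaw":0},
    {"linear":[0,0,-2.5],"yaw":0},
    {"linear":[0,0,-2.8],"yaw":0},
    {"linear":[0,0,-2.8],"yaw":0},
    {"linear":[0,0,-2.8],"yaw":0}
  ]
}}

```text
time_s: 29.2
position: [0.4693, -0.1412, 0.1413]
tool_rot: [-0.0, -0.009, 1.0, 0.0]
force: [-0.2, -0.6, 0.2]
width: 0.528
```

Run:
```python
from h import *
c=camera("side");st();crop(c,"s26.png",285,200,385,300,6)
print(((proj(c,[[.470,-.1414,.106],[.470,-.1414,.058]])-[285,200])*6).round())
q=mp(-.075,0);print(q);rows([(*q,.13,91),(*q,.04,91)])
```

```text
29.25 [ 0.469  -0.1411  0.1408] 91.01 F [-0.4  -0.29  1.04] w 47.7 q [-0.34  0.1   2.17 -0.    0.87 -1.93]
[[193. 413.]
 [194. 506.]]
[ 0.52201148 -0.13791243]
[-1.33, 0.06, 0.27] 0.0
[-1.33, 0.06, 2.52] 0.0
```

View pics/s26.png

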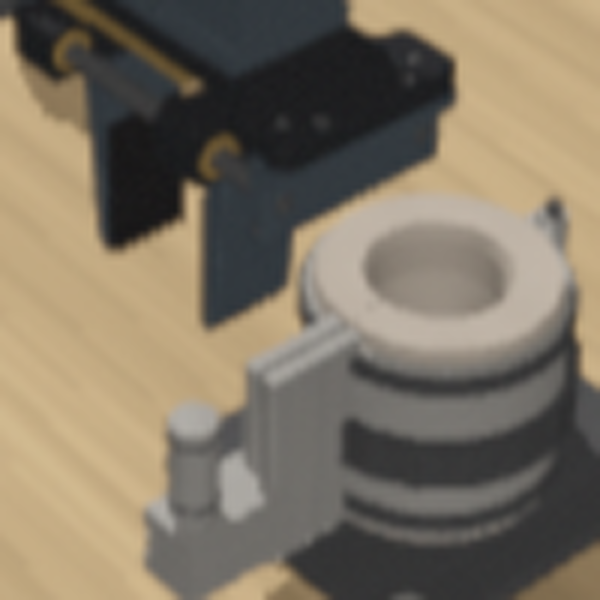

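Request:
{"method": "jog_arm", "body": {
  "series": [
    {"linear":[-0.6,0.01,0],"yaw":0},
    {"linear":[-1.25,0.02,0],"yaw":0},
    {"linear":[-1.25,0.02,0.4],"yaw":0},
    {"linear":[-1.25,0.02,0.8],"yaw":0},
    {"linear":[-1.25,0.02,0.8],"yaw":0},
    {"linear":[-1.25,0.02,0.8],"yaw":0},
    {"linear":[-1.25,0.02,0.8],"yaw":0}
  ]
}}

```text
time_s: 29.95
position: [0.5199, -0.1398, 0.1105]
tool_rot: [-0.0, -0.009, 1.0, 0.0]
force: [0.7, 0.4, 0.5]
width: 0.526
```

Run:
```python
from h import *
c=camera("side");c=camera("side");st();crop(c,"s27.png",285,180,385,300,6)
rows([(.519,-.1395,.038,91)])
```

```text
30.05 [ 0.5201 -0.1399  0.1108] 91.01 F [-0.65  0.23  0.14] w 48.0 q [-0.31  0.22  2.09 -0.    0.82 -1.89]
[0.03, 0.01, 1.82] 0.0
```

View pics/s27.png

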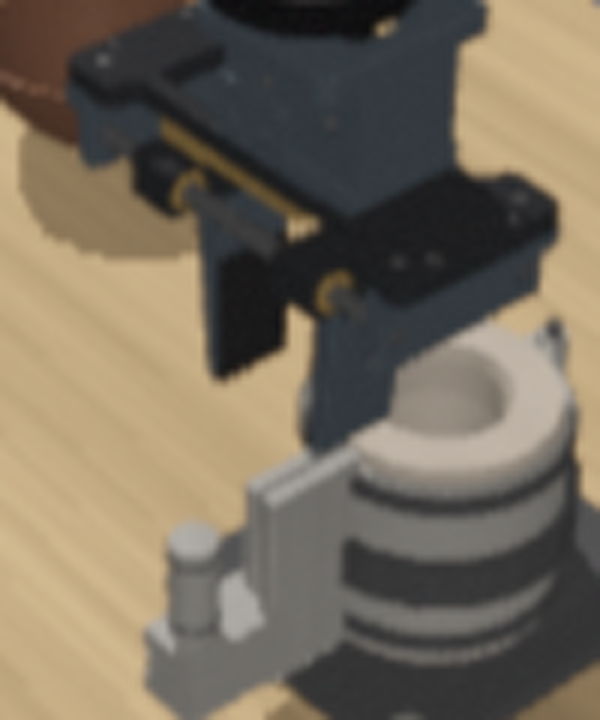

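Request:
{"method": "jog_arm", "body": {
  "series": [
    {"linear":[0.03,0.01,0.4],"yaw":0},
    {"linear":[0.03,0.01,0.8],"yaw":0},
    {"linear":[0.03,0.01,1.1],"yaw":0},
    {"linear":[0.03,0.01,1.1],"yaw":0},
    {"linear":[0.03,0.01,1.1],"yaw":0}
  ]
}}

```text
time_s: 30.55
position: [0.5188, -0.1394, 0.0666]
tool_rot: [0.0, -0.009, 1.0, 0.0]
force: [0.5, -0.0, 0.4]
width: 0.526
```

Run:
```python
from h import *
c=camera("side");st();crop(c,"s28.png",285,180,385,300,6)
```

```text
30.6 [ 0.5191 -0.1395  0.0669] 91.01 F [ 0.51 -0.27  0.43] w 47.7 q [-0.31  0.29  2.11 -0.    0.74 -1.89]
```

View pics/s28.png

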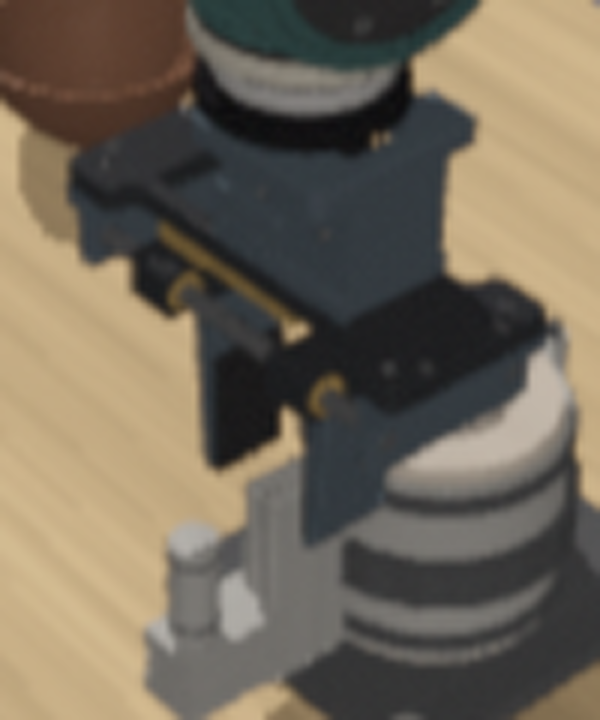

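Straddling the flanges cleanly; continue down the remaining ~28 mm.

Request:
{"method": "jog_arm", "body": {
  "series": [
    {"linear":[0,0,0.3],"yaw":0},
    {"linear":[0,0,0.55],"yaw":0},
    {"linear":[0,0,0.7],"yaw":0},
    {"linear":[0,0,0.7],"yaw":0},
    {"linear":[0,0,0.7],"yaw":0},
    {"linear":[0,0,0.7],"yaw":0}
  ]
}}

```text
time_s: 31.2
position: [0.5189, -0.1395, 0.0385]
tool_rot: [0.0, -0.009, 1.0, -0.0]
force: [-0.2, -0.8, 0.3]
width: 0.523
```

Request:
{"method": "jog_arm", "body": {
  "series": [
    {"linear":[0,0,0],"yaw":0},
    {"linear":[0,0,0],"yaw":0},
    {"linear":[0,0,0],"yaw":0}
  ],
  "fingers": 24
}}

```text
time_s: 31.5
position: [0.5188, -0.1394, 0.0385]
tool_rot: [0.0, -0.009, 1.0, -0.0]
force: [-0.5, -0.8, -1.1]
width: 0.296
```

Run:
```python
from h import *
c=camera("side");st();crop(c,"s29.png",285,180,385,300,6)
```

```text
31.55 [ 0.5187 -0.1394  0.0384] 91.01 F [ 0.18 -0.27 -1.52] w 24.9 q [-0.31  0.35  2.11 -0.    0.69 -1.89]
```

View pics/s29.png

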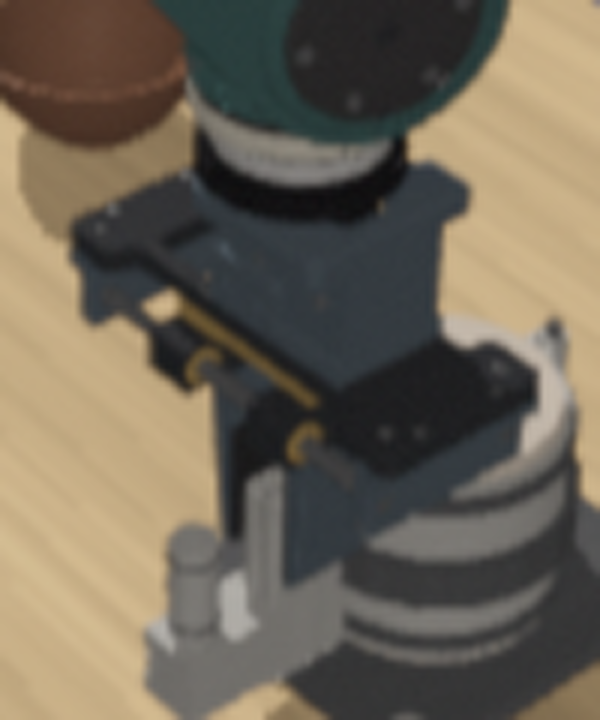

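Request:
{"method": "jog_arm", "body": {
  "series": [
    {"linear":[0,0,0],"yaw":0},
    {"linear":[0,0,0],"yaw":0},
    {"linear":[0,0,0],"yaw":0}
  ],
  "fingers": 19
}}

```text
time_s: 31.85
position: [0.5187, -0.1395, 0.0383]
tool_rot: [-0.0, -0.009, 1.0, -0.0]
force: [-1.3, -1.9, 1.4]
width: 0.209
```

Request:
{"method": "jog_arm", "body": {
  "series": [
    {"linear":[0,0,0],"yaw":0},
    {"linear":[0,0,0],"yaw":0},
    {"linear":[0,0,0],"yaw":0}
  ],
  "fingers": 17
}}

```text
time_s: 32.15
position: [0.5186, -0.1396, 0.0383]
tool_rot: [-0.0, -0.009, 1.0, -0.0]
force: [-2.2, -4.9, 1.8]
width: 0.186
```

Run:
```python
from h import *
for i in range(3): camera("side");st()
```

```text
32.2 [ 0.5186 -0.1397  0.0383] 91.02 F [-2.08 -5.78  1.7 ] w 16.8 q [-0.31  0.35  2.11 -0.    0.69 -1.89]
32.25 [ 0.5186 -0.1397  0.0383] 91.02 F [-1.57 -5.19  1.11] w 17.0 q [-0.31  0.35  2.11 -0.    0.69 -1.89]
32.3 [ 0.5186 -0.1397  0.0383] 91.02 F [-2.75 -5.62  1.15] w 17.1 q [-0.31  0.35  2.11 -0.    0.69 -1.89]
```

Request:
{"method": "jog_arm", "body": {
  "series": [
    {"linear":[0,0,0],"yaw":0},
    {"linear":[0,0,0],"yaw":0},
    {"linear":[0,0,0],"yaw":0},
    {"linear":[0,0,0],"yaw":0},
    {"linear":[0,0,0],"yaw":0}
  ],
  "fingers": 0
}}

```text
time_s: 32.8
position: [0.5186, -0.1399, 0.0383]
tool_rot: [-0.0, -0.009, 1.0, -0.0]
force: [-2.2, -7.6, 1.5]
width: 0.177
```

Run:
```python
from h import *
for i in range(2): c=camera("side");st()
crop(c,"s30.png",300,225,370,295,8)
```

```text
32.85 [ 0.5186 -0.1399  0.0383] 91.06 F [-2.86 -7.02  1.65] w 16.0 q [-0.31  0.35  2.11 -0.    0.69 -1.89]
32.9 [ 0.5187 -0.1399  0.0384] 91.06 F [-2.11 -7.86  2.37] w 16.0 q [-0.31  0.35  2.11 -0.    0.69 -1.89]
```

View pics/s30.png

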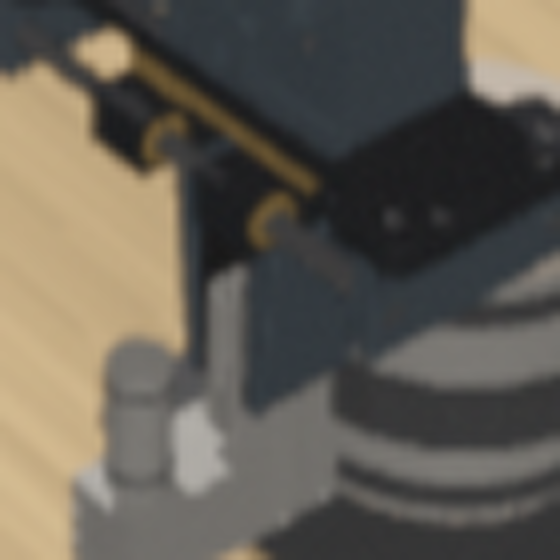

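Request:
{"method": "jog_arm", "body": {
  "series": [
    {"linear":[0,-0.01,0],"yaw":0},
    {"linear":[0,-0.01,0],"yaw":0},
    {"linear":[0,-0.01,0],"yaw":0}
  ]
}}

```text
time_s: 33.2
position: [0.5186, -0.1399, 0.0384]
tool_rot: [-0.0, -0.009, 1.0, -0.0]
force: [-3.7, -2.9, 4.7]
width: 0.176
```

Run:
```python
from h import *
c=camera("side");st();crop(c,"s31.png",285,180,385,300,6)
a=cv2.imread("pics/s29.png",0).astype(int);b=cv2.imread("pics/s31.png",0).astype(int)
for r in (600,612): 
    print(r,a[r,235:345:4].tolist());print("   ",b[r,235:345:4].tolist())
cv2.imwrite("pics/cmp.png",np.hstack([cv2.resize(cv2.imread(f"pics/{n}.png")[500:720,120:380],None,fx=1.5,fy=1.5) for n in("s29","s31")]))
```

```text
33.25 [ 0.5186 -0.1399  0.0383] 91.03 F [-2.35 -2.9   4.4 ] w 16.2 q [-0.31  0.35  2.11 -0.    0.69 -1.9 ]
600 [171, 172, 164, 139, 119, 112, 110, 109, 110, 114, 115, 113, 112, 112, 111, 112, 112, 112, 112, 112, 112, 111, 110, 111, 112, 112, 111, 111]
    [171, 171, 171, 171, 164, 148, 127, 115, 115, 113, 112, 112, 111, 112, 112, 112, 112, 113, 112, 112, 111, 111, 111, 112, 112, 112, 111, 112]
612 [171, 172, 166, 150, 129, 116, 112, 111, 111, 112, 112, 111, 111, 111, 111, 112, 113, 113, 112, 111, 110, 110, 110, 111, 112, 112, 108, 96]
    [171, 171, 171, 172, 159, 138, 123, 113, 111, 111, 111, 112, 111, 111, 111, 113, 113, 113, 112, 111, 110, 110, 111, 112, 112, 112, 108, 95]
```

View pics/cmp.png

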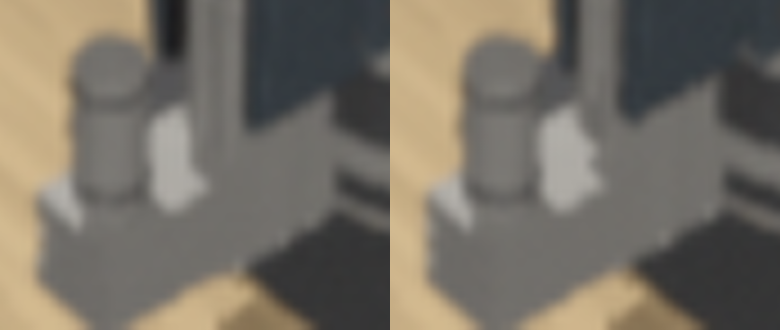

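Run:
```python
from h import *
c=camera("side");cv2.imwrite("pics/s32.png",c["img"]);st()
a=cv2.imread("pics/side0.png").astype(int);d=np.abs(a-c["img"]).max(2)
for n,(x0,y0,x1,y1) in dict(cups=(385,330,480,430),bowl=(282,176,305,206),block=(200,165,250,230)).items(): print(n,(d[y0:y1,x0:x1]>40).sum())
```

```text
33.3 [ 0.5186 -0.1399  0.0383] 91.03 F [-2.23 -3.38  4.63] w 16.3 q [-0.31  0.35  2.11 -0.    0.69 -1.9 ]
cups 930
bowl 0
block 152
```

View pics/s32.png

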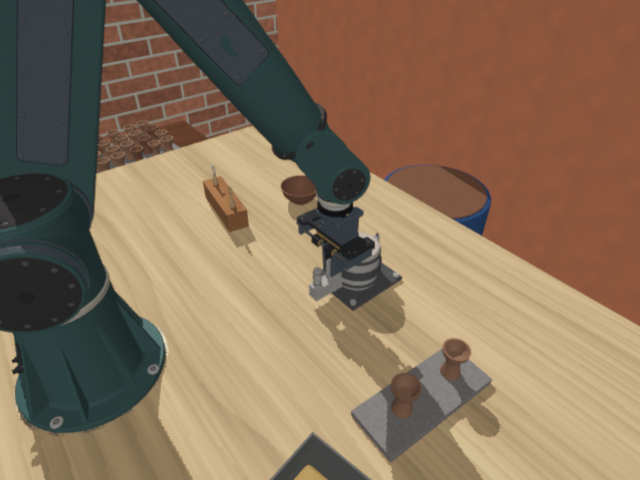

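Run:
```python
from rig import *
print(job_done()); s=sense(); print(s["time_s"],s["width"]*91.2,s["force"])
```

```text
the job is handed in; nothing more can be done
None
the job is handed in; nothing more can be done
```

The mould is shut, pinned and squeezed, and I handed the job in at about 33 s, with the fingers still holding the flanges shut.

**What I did:**
- **Closing:** I pushed the open half shut with closed fingers until the rubber strip pushed back with about 3 N.
- **Pin:** I moved the pin from the tool block into the eyes. The head met the top eye at the expected height (reported z 0.0307 against 0.0308) and I stopped at 11.7 N downward push, then let go.
- **Squeeze:** I pinched both flanges at about 90 mm above the bench.

**Last checks:**
- **Seam:** The opening read 16.0–16.3 mm, against 16 mm for tight flanges. The dark seam line no longer showed in the picture. A 0.4 mm sideways command changed the force but not the position, so the grip is on both flanges.
- **Pin:** The head sits flush on the top eye and is free of the fingers.
- **Other items:** The bowl's picture area is unchanged. The tool block area differs by the missing pin. The cups look in place; their area also changed, which I put down to the arm's shadow without measuring it further.

**What went wrong or disagreed:**
- **Fingertip height:** The real fingertips sit about 35 mm above the reported TCP. My first closing pass therefore went over the mould without touching it.
- **Bench touch:** I confirmed that offset by touching the bare bench with the closed fingertips. That touch peaked at about 55 N on the wrist. It was fingertip contact, not the gripper's body.
- **Width reading:** The 20 mm pin head read only about 18 mm when gripped. The width reading may run slightly low, so the 16 mm seam figure is less certain than the other seam signs.

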